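# Open the validator and set its print-head lever to cleaning

### The arm

A 7-joint arm with a two-finger parallel gripper is mounted at the origin on the work surface. World frame = base frame: x ahead of the robot, y to its left, z up, the work surface at z = 0. Lengths are in m, angles in rad, forces in N, time in s.
With the tool pointing down it reaches from about 0.35 to 0.9 m from the base axis. Payload 8.1 kg.
Tool frame: the origin (TCP) lies on the centre line of the jaws, within the pads' length; the fingertips stand 19 mm ahead of it and the grasp point (between the pads) is the TCP; z points along the fingers, y is the direction in which the jaws open and shut (so a half turn about z gives the same grasp; the last joint's range is limited). The gripper opens to 92 mm and grips with 3 to 60 N. Pads are 19 mm wide; open, the fingers measure 130 mm over their backs; the gripper's body (75 mm by 190 mm) begins 47 mm behind the grasp point.
Start: joints at [-0.103, 0.434, 0.025, 1.573, -0.012, 1.134, -0.075], TCP at [0.625, -0, 0.214] pointing down, gripper open.
Joint ranges: [-2.62, 2.62], [-0.44, 2.09], [-1.27, 1.32], [0.08, 2.57], [-1.32, 4.46], [0.12, 2], [-2.74, 2.74]. Speed limits (rad/s): [2.22, 2.22, 3.01, 3.01, 3.14, 3.14, 3.14].

### API

Orientations are given as a rotation vector (axis times angle).
In Python, from cell import monitor, imaging, workorder, outline_of gives the robot as it stands.
- The arm moves only by the tool move_arm, never from a script. Its argument "series" is a list of rows, each a list of 6 numbers: the shift along the world's x, y, z in cm, then the turn, a rotation vector about the world's x, y, z in degrees. A call has 1 to 8 rows; each row shifts and turns the commanded pose from where the row before left it; what a row does not reach is not made up. A row lasts 1/10 s, in which the tool goes at most 50 mm and 8.59 degrees, less where a joint would pass 70% of its speed; a pose out of reach is approached as far as the arm can. A call with a gripper value outside its range is refused whole. "grip" is the opening, from 0 (shut) to 1 (fully open), set as the call begins (left out, the last holds). The fingers move at their own pace and stop on an object; "force" is the grip in N (left out, the last holds). Time passes only in rows, so rows that do not move let the fingers close. It gives the time, the measured TCP pose, the force and the opening at its end, in the units of the state.
- monitor.observe(): the state, without advancing time (a new reading comes with each control period).
- imaging.get_image(name): name is "scene" or "side" or "wrist"; returns a dict with "color" (384x512x3 uint8, red, green, blue), "fx", "fy", "cx", "cy" (pixels), "rvec" (rotation vector, rad) and "tvec" (3), from world to camera coordinates, as OpenCV has them; the wrist camera has in their place "mount" (4x4, takes a point from camera to tool coordinates, whose origin is the TCP and whose axes are the flange's). Camera axes: x right, y down, z forward; pixel columns grow to the right and rows downward; lengths in m; the calibration is good to about 2 mm. A picture is of the moment at which its call begins: read the wrist's pose just before it. There is no depth.
- workorder.sign_off(): hands the job in, once; it reports no verdict.
Trained networks look in the newest picture that a camera, given by its name, has taken for a name from the list of things; names that differ only in an ending like _2 or _b are one class to them, and where a whole thing is asked for, a point or a joint stands for the part that bears it (a point fixed in the world has none). Each returns a list of dicts, best first, with "p" (0 to 1); they miss things now and then, are a little off and sometimes report something else, mostly with a low value. They report only what shows in the picture. A call takes as long as a camera call.
- outline_of(camera, thing): "mask" (384x512 bool, what is visible of it) and "rect" ([left, top, width, height] in pixels, round what is visible of it).
The state is a dict: "clock": time; "joints": joint angles; "dq": joint speeds; "joint_efforts": joint torques, N m; "position": TCP position; "ee_rot": TCP orientation; "force": force on the tool from outside, world axes, zero at the start; "ft_torque": the same for the moment, N m; "width": opening from 0.0 (shut) to 1.0 (fully open).
Only numpy, scipy, OpenCV 4.12 (cv2) and the standard library are available. Lean on these libraries where they do the work, as an engineer would, in place of code of your own. Each camera call takes 0.05 s, during which the arm holds its last target. There are 200 camera calls.

### The job

Open up the ticket validator that lies on its face on the bench: flip its latch lever right over to its stop, lift the rear cover all the way up to its stop, then swing the print-head lever inside to straight upright, its half-way cleaning position. Leave latch and cover open, and do not shift anything else on the bench.

Things in the scene. Friction and masses are not known exactly. Their poses are not given: they have to be found in the camera images.
- validator: grey ticket validator fixed on the bench, lying on its face, rear cover uppermost. Origin on the bench under the case; x points from the latch end to the hinge end, y along the hinge, z up. Box part: x -85 to +93, y -80 to +80 mm, rim 105 mm high, deck inside 38 mm high. Before it a chin of the same width slopes down 40 deg from the rim (x -85, z 105) to a nose (x -175, z 30 mm).
- latch_grip (a point): middle of the flared grip at the free end of the steel latch lever, on the chin's middle line: 24 mm wide (validator's y), 10 mm thick, 36 mm long. When shut the lever lies down the slope, the grip's middle 27 mm above the chin's surface. A wire bail 37 mm wide runs from beside the pivot to the cover's keeper, staying about 25 mm or more from this point.
- latch_pivot (a point): point on the latch lever's pivot axis (along the validator's y), on the lever's middle line; 71 mm from latch_grip; the lever is 85 mm long in all
- latch (a joint): latch lever angle, rad: 0 shut, flat on the chin; grows as its free end is raised and swung over towards the cover (about the validator's +y); 1.75 at the open stop, standing up from the chin. Sprung over centre at 0.3: below that it snaps shut, above it springs open; about 4 N at the grip lifts it, and as much holds it at the stop. Shut, its bail holds the cover down.
- cover_pull (a point): middle of the cover's pull, a round dark steel bar 12 mm thick and 94 mm long along the validator's y, standing on two legs, its centre 34 mm above the cover
- cover_hinge (a point): middle of the cover's hinge line, along the validator's y; the cover reaches 176 mm from it, is 164 mm wide and 8 mm thick, its top 114 mm above the bench when shut; cover_pull is then 118 mm from the line towards the latch and 41 mm above it
- cover (a joint): angle of the cover, rad: 0 shut, grows as the pull is lifted (turning about the validator's +y), 1.047 (60 deg) at the fully open stop, leaning over the inside of the case, its free edge 88 mm before the hinge line and 152 mm above it. Stiff torque hinges hold it at any angle; about 9 N at the pull to raise it.
- head_knob (a point): middle of the black plastic knob on the print-head lever inside the case, 24 mm wide (validator's y) x 14 x 24 mm; 62 mm from head_pivot; hidden under the cover until it is open
- head_pivot (a point): point on the print-head lever's pivot axis (along the validator's y), in the lever's middle plane; it lies 75 mm before the cover's hinge line and 45 mm above the bench
- head_lever (a joint): angle of the print-head lever, rad: 0 leaning 60 deg from upright towards the latch end, 1.047 straight upright (half-way), 2.094 leaning 60 deg towards the hinge; starts between 0 and 0.4. It moves stiffly (about 2 N at the knob) and stays where it is left.
- bench_clamp: blue bench clamp 200 x 70 mm bolted to the bench, with a cracked grey reader shell 77 x 130 mm pinned in it, 125 mm high; origin under its centre
- parts_tray: black two-part tray 130 x 90 x 30 mm screwed to the bench; origin under its centre
- heat_sink: copper heat sink with upright fins, 90 x 70 x 38 mm, loose bystander; origin under its centre
- lamp_cap: smoke-coloured glass lamp cap, a dome 96 mm across and 51 mm high, loose, breakable bystander; origin under its centre
- mounting_plate: green anodised plate with round holes, 160 x 100 x 6 mm, lying flat, loose bystander; origin under its centre
- screwdriver: screwdriver 170 mm long lying along its x axis, loose bystander; origin under its middle
- feed_roller: black rubber feed roller 28 mm thick on a steel shaft 150 mm long, lying along its x axis, loose bystander; origin under its middle
- cleaner_bottle: grey closed bottle, 62 mm across and 165 mm tall, standing, loose bystander; origin under its centre

How it is judged:
By the outcome, as a careful person would: the job done as asked, in the order asked, and still so for the second after the job is handed in, with the robot touching nothing.
It also fails if it takes over 69 s, if anything falls off the work surface, if the arm or the gripper's body presses on something with over 40 N, if the wrist force passes 120 N, or if a joint passes its speed limit or range.

## Working session

There is one attempt and no reset: what is moved stays moved. The work goes in short steps, Python scripts to look and compute and a tool call to move; the robot and the scene stay as the last step left them, time stands still between calls to the robot, and variables do not carry over. Pictures are saved under pics/ and viewed, about 8 in all and at most 12, crops included, and the job is handed in when it is done.

Besides the shell and the picture viewer there is one more tool, called after "Call:" as a command line: name --pt "numbers of a row" for each row, then --argument value for the rest. move_arm: Moves the arm, as the interface text tells. Its arguments: {"type":"object","properties":{"series":{"type":"array"},"grip":{"type":"number"},"force":{"type":"number"}},"required":["series"]}

```bash
ls; mkdir -p pics
cat > h.py <<'E'
import numpy as np, cv2
from cell import monitor, imaging, workorder, outline_of
from scipy.spatial.transform import Rotation as R
def shot(name,fn=None):
    s=monitor.observe(); im=imaging.get_image(name)
    if fn: cv2.imwrite('pics/'+fn,im['color'][:,:,::-1])
    K=np.array([[im['fx'],0,im['cx']],[0,im['fy'],im['cy']],[0,0,1.]])
    if 'mount' in im:
        T=np.eye(4);T[:3,:3]=R.from_rotvec(s['ee_rot']).as_matrix();T[:3,3]=s['position']
        W=np.linalg.inv(T@np.array(im['mount']))
    else:
        W=np.eye(4);W[:3,:3]=R.from_rotvec(np.ravel(im['rvec'])).as_matrix();W[:3,3]=np.ravel(im['tvec'])
    return im['color'],K@W[:3]
def proj(P,X):
    q=P@np.append(X,1);return q[:2]/q[2]
def tri(Ps,uvs):
    A=[]
    for P,(u,v) in zip(Ps,uvs): A+= [u*P[2]-P[0],v*P[2]-P[1]]
    A=np.array(A);A/=np.linalg.norm(A[:,:3],axis=1)[:,None]
    return np.linalg.lstsq(A[:,:3],-A[:,3],rcond=None)[0]
def onz(P,uv,z):
    A=np.array([uv[0]*P[2]-P[0],uv[1]*P[2]-P[1]])
    return np.append(np.linalg.solve(A[:,:2],-A[:,3]-A[:,2]*z),z)
def cen(cam,thing):
    o=outline_of(cam,thing)
    if not o: return None
    m=o[0]['mask'];ys,xs=np.nonzero(m)
    return np.array([xs.mean(),ys.mean()]),o[0]['p'],o[0]['rect'],m
E
python3 - <<'E'
from h import *
print(monitor.observe())
ims=[]
for c in ['scene','side','wrist']:
    im,P=shot(c,c+'0.png');ims.append(im)
    for t in ['validator','latch_grip','cover_pull','head_knob','cover','bench_clamp','cleaner_bottle','lamp_cap']:
        r=cen(c,t)
        if r: print(c,t,r[0].round(1),round(r[1],2),r[2])
E
```

```text
pics
{'clock': 0.0, 'joints': array([-0.10258681,  0.43521316,  0.0249392 ,  1.57407985, -0.01160922,
        1.13397374, -0.07507104]), 'dq': array([-0.00014762, -0.0006667 ,  0.00037439,  0.00034531, -0.00029058,
       -0.00196145,  0.00041781]), 'joint_efforts': array([ 3.89017032e-04, -6.67853522e+01,  9.84863900e-01, -3.14464223e+01,
       -6.05165795e-02,  4.27553023e-02,  1.12382318e-04]), 'position': array([ 6.24485116e-01, -4.29492591e-05,  2.13157347e-01]), 'ee_rot': array([-2.22076714e+00, -2.22070689e+00,  1.82270187e-03]), 'force': array([ 1.07180845,  0.18575856, -0.67743505]), 'ft_torque': array([ 0.04124345, -0.00376137, -0.02598376]), 'width': 0.998108301874589}
scene validator [203.6 223.5] 0.87 [144.8, 181.9, 112.6, 85.8]
scene latch_grip [162.6 206.3] 0.74 [142.8, 200.8, 39.9, 10.3]
scene cover_pull [212.5 213.3] 0.58 [172.7, 181.1, 79.1, 65.1]
scene cover [212.4 213.1] 0.57 [174.1, 185.1, 82.2, 59.9]
scene bench_clamp [367.3 190.4] 0.77 [329.6, 161.0, 71.1, 68.2]
scene cleaner_bottle [265.1 192.6] 0.8 [256.1, 165.2, 22.7, 52.4]
scene lamp_cap [147.4 187.8] 0.92 [130.4, 173.1, 34.7, 29.6]
side validator [306.6 246.1] 0.87 [256.8, 181.5, 97.7, 128.4]
side latch_grip [316.5 274.6] 0.64 [304.4, 250.0, 22.4, 50.9]
side cover_pull [302.9 215.1] 0.81 [261.5, 182.3, 84.8, 73.9]
side cover [303.  215.5] 0.56 [262.7, 181.1, 88.4, 72.0]
side bench_clamp [194.8 142.6] 0.67 [164.0, 107.1, 64.4, 69.0]
side cleaner_bottle [240.  197.7] 0.7 [225.7, 167.7, 26.0, 60.3]
side lamp_cap [277.2 345.7] 0.94 [254.4, 318.8, 48.1, 55.1]
wrist validator [254.5 198.1] 0.89 [155.9, 94.0, 210.8, 227.2]
wrist latch_grip [198.6 307.1] 0.87 [182.7, 290.7, 41.0, 34.2]
wrist cover_pull [255.  195.8] 0.72 [153.3, 92.8, 210.6, 217.5]
wrist cover [254.8 195.8] 0.72 [151.7, 97.4, 211.4, 216.6]
wrist cleaner_bottle [169.4  49.4] 0.83 [113.5, 8.7, 106.0, 79.5]
wrist lamp_cap [169.5  49.3] 0.18 [117.0, 6.3, 99.6, 83.7]
```

View pics/scene0.png

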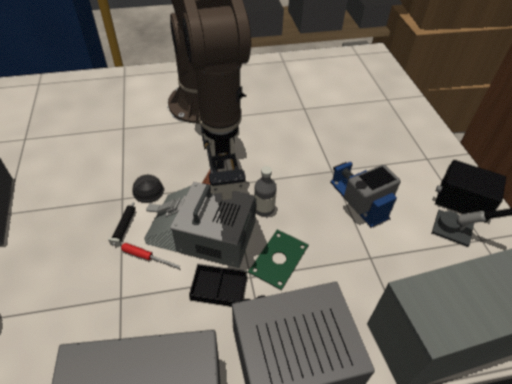

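View pics/side0.png

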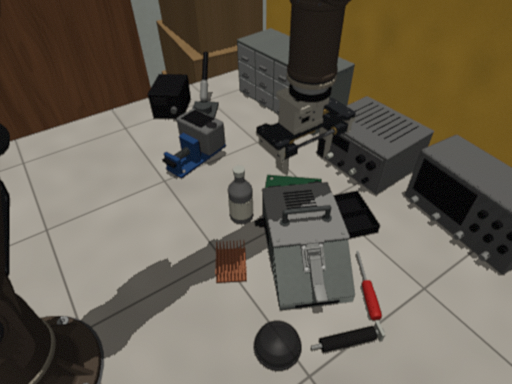

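Scene and side show the validator in front of the arm. Its latch end points to world -y (scene ≈160,210), the cover pull is at scene ≈(203,205) and side (306,213), and the bottle is close to the hinge side.

Run:
```python
import cv2
a=cv2.imread('pics/wrist0.png');cv2.imwrite('pics/wrist0b.png',cv2.resize(a,(800,600),interpolation=cv2.INTER_CUBIC))
```

```text
(no output)
```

View pics/wrist0b.png

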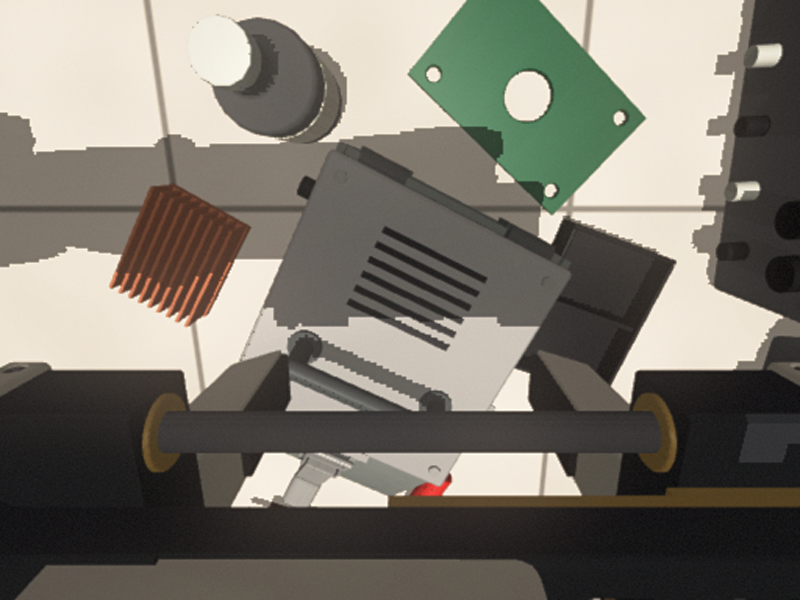

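Wrist view: cover corners at about (337,150), (571,268) and (444,488) on the 800x600 image. The pull bar runs from (290,368) towards lower right, and the lever lies at about (300,480).

Run:
```python
from h import *
Pw=shot('wrist')[1];s,Ps=shot('side');c,Pc=shot('scene')
k=.64
A,B,C=[onz(Pw,np.array(p)*k,.114) for p in [(333,148),(571,268),(444,488)]]
print(A,B,C,np.linalg.norm(A-B),np.linalg.norm(B-C))
for u in [(281,305),(350,300)]: print('nose',onz(Ps,u,.03))
v=C-B; print('yaw from BC (hinge->latch)',np.degrees(np.arctan2(-v[1],-v[0])), 'AB', np.degrees(np.arctan2((B-A)[1],(B-A)[0])))
x0,y0,w,h=255,170,105,145
cr=cv2.resize(s[y0:y0+h,x0:x0+w],None,fx=4,fy=4,interpolation=cv2.INTER_CUBIC)
c2=cv2.resize(c[170:280,130:270],None,fx=2.6,fy=2.6,interpolation=cv2.INTER_CUBIC)
o=np.zeros((580,800,3),np.uint8);o[:cr.shape[0],:420]=cr;o[:c2.shape[0],430:430+c2.shape[1]]=c2
cv2.imwrite('pics/c1.png',o[:,:,::-1])
```

```text
[0.58236419 0.08825988 0.114     ] [0.72440715 0.01867462 0.114     ] [ 0.65029497 -0.14114267  0.114     ] 0.15817177640574182 0.17616521797840135
nose [ 0.46601574 -0.15089513  0.03      ]
nose [ 0.59063779 -0.22233042  0.03      ]
yaw from BC (hinge->latch) 65.12139883822937 AB -26.099714858956705
```

View pics/c1.png

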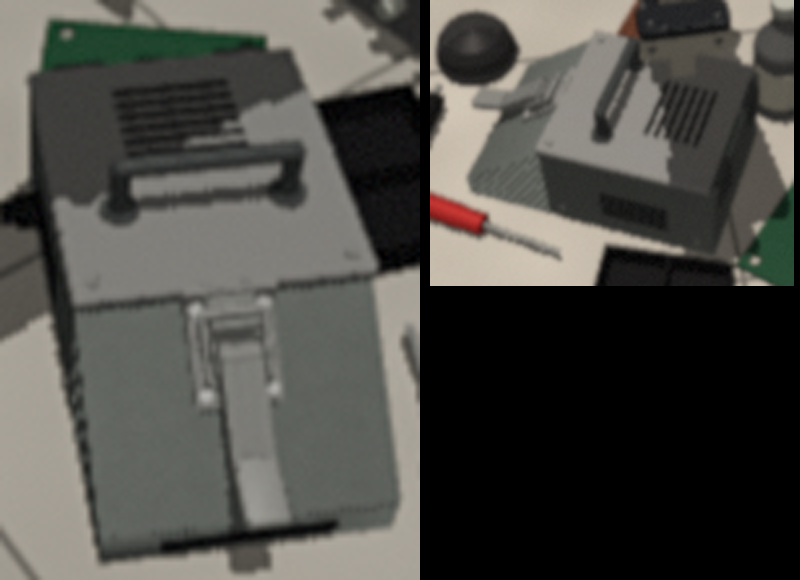

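```bash
cat > fit.py <<'E'
from h import *
from scipy.optimize import least_squares
Pw=shot('wrist')[1];Ps=shot('side')[1];Pc=shot('scene')[1]
k=.64
S=lambda x,y:(x/4+255,y/4+170); C=lambda x,y:((x-430)/2.6+130,y/2.6+170)
# model fn of h (hinge x), pixel, cam
L=[(lambda h:(h-.176,-.082,.114),np.array((444,488))*k,Pw),
(lambda h:(h-.176,.082,.114),S(76,300),Ps),(lambda h:(h-.176,-.082,.114),S(379,268),Ps),
(lambda h:(h-.118,.047,.148),S(110,163),Ps),(lambda h:(h-.118,-.047,.148),S(302,150),Ps),
(lambda h:(-.175,.08,.03),S(99,546),Ps),(lambda h:(-.175,-.08,.03),S(399,512),Ps),
(lambda h:(h-.118,.047,.148),C(633,42),Pc),(lambda h:(h-.118,-.047,.148),C(603,115),Pc),
(lambda h:(-.175,-.08,.03),C(471,180),Pc),(lambda h:(h-.176,-.082,.114),C(542,153),Pc)]
def T(q,X): c,s=np.cos(q[2]),np.sin(q[2]);return np.array([q[0]+c*X[0]-s*X[1],q[1]+s*X[0]+c*X[1],X[2]])
def f(q): return np.concatenate([proj(P,T(q,m(q[3])))-u for m,u,P in L])
r=least_squares(f,[.61,-.05,1.13,.09],loss='soft_l1');q=r.x
print(q[:2],np.degrees(q[2]),q[3]);print(f(q).reshape(-1,2).round(1).tolist())
g=tri([Ps,Pc],[S(262,490),C(493,99)]);print('grip tri',g)
e=tri([Ps,Pc],[S(268,521),C(475,100)]);print('end tri',e)
inv=lambda X:(lambda d:np.array([np.cos(q[2])*d[0]+np.sin(q[2])*d[1],-np.sin(q[2])*d[0]+np.cos(q[2])*d[1],X[2]]))(X-np.append(q[:2],0))
print('val frame',inv(g),inv(e),'A,B',inv(onz(Pw,np.array((333,148))*k,.114)),inv(onz(Pw,np.array((571,268))*k,.114)))
for th in (0,): 
  # grip nominal: perpendicular 27mm above chin
  pass
np.save('q.npy',q)
E
python3 fit.py
```

```text
[ 0.6134854  -0.03131427] 63.28962753568241 0.09471269141978245
[[-0.1, -0.2], [-1.3, -0.4], [-0.1, -0.9], [2.5, 0.6], [-2.4, -0.6], [0.4, -0.5], [1.2, -1.4], [0.3, 0.4], [-1.1, -0.4], [-4.1, -1.7], [-3.4, -1.2]]
grip tri [ 0.5365329  -0.18460749  0.06063721]
end tri [ 0.53007614 -0.2010295   0.05714675]
val frame [-1.71523973e-01 -1.61441093e-04  6.06372058e-02] [-0.18909578 -0.00177506  0.05714675] A,B [0.0928648 0.0815583 0.114    ] [ 0.09455388 -0.07660367  0.114     ]
```

Run:
```python
from h import *
im=imaging.get_image('wrist');print(np.array(im['mount']).round(3),im['fx'],im['cx'],im['cy'])
q=np.load('q.npy')
s=monitor.observe();M=np.array(im['mount'])
for yaw in (0,-26.7):
  Rt=R.from_euler('z',yaw,degrees=True)*R.from_rotvec(s['ee_rot'])
  print(yaw,'cam off',Rt.apply(M[:3,3]),'axis',Rt.apply(M[:3,2]))
```

```text
[[-0.    -0.959 -0.285  0.079]
 [ 1.    -0.    -0.     0.   ]
 [ 0.    -0.285  0.959 -0.171]
 [ 0.     0.     0.     1.   ]] 290.15876142885855 261.5753036185776 192.47552162739822
0 cam off [0.00036789 0.07855789 0.17123321] axis [-3.99684468e-04 -2.85080342e-01 -9.58503542e-01]
-26.7 cam off [0.03562621 0.07001608 0.17123321] axis [-0.12844908 -0.25450303 -0.95850354]
```

Call:
move_arm --pt "-1.7 -3.5 0.5 0 0 -3.8" --pt "-1.7 -3.5 0.5 0 0 -3.8" --pt "-1.7 -3.5 0.5 0 0 -3.8" --pt "-1.7 -3.5 0.5 0 0 -3.8" --pt "-1.7 -3.5 0.5 0 0 -3.8" --pt "-1.7 -3.5 0.5 0 0 -3.8" --pt "-1.7 -3.5 0.5 0 0 -3.8" --pt "0 0 0 0 0 0" --grip 0.5

```text
clock: 2.5
position: [0.5031, -0.2515, 0.2501]
ee_rot: [2.679, 1.635, -0.002]
force: [0.4, -0.0, -0.5]
width: 0.501
```

Run:
```python
from h import *
s=monitor.observe();print(s['clock'],s['position'],s['joints'].round(2))
im,P=shot('wrist','w1.png');np.save('P1.npy',P)
print([(t,cen('wrist',t)[:3]) for t in ['latch_grip','latch_pivot','latch'] if cen('wrist',t)])
```

```text
2.5 [ 0.50306848 -0.25152016  0.25008768] [ 0.21  0.3   0.21  1.69 -0.06  1.15 -0.04]
[('latch_grip', (array([259.13206673,  73.27710843]), 0.91, [237.7, 27.2, 41.9, 101.6])), ('latch_pivot', (array([258.77709708,  73.64938737]), 0.64, [239.0, 27.1, 40.0, 98.4])), ('latch', (array([258.87948844,  75.1805214 ]), 0.72, [238.0, 25.6, 42.9, 99.2]))]
```

Call:
move_arm --pt "-1.3 -2.7 -0.5 0 0 0" --pt "-1.3 -2.7 -0.5 0 0 0" --pt "0 0 0 0 0 0" --pt "0 0 0 0 0 0"

```text
clock: 3.25
position: [0.4801, -0.2989, 0.2387]
ee_rot: [-2.673, -1.65, 0.0]
force: [0.5, 0.7, -0.4]
width: 0.503
```

Run:
```python
from h import *
s=monitor.observe();print(s['clock'],s['position'])
im,P=shot('wrist','w2.png');np.save('P2.npy',P)
print([(t,cen('wrist',t)[:3]) for t in ['latch_grip'] if cen('wrist',t)])
a=cv2.imread('pics/w1.png');b=cv2.imread('pics/w2.png')
f=lambda x:cv2.resize(x[0:290,150:400],None,fx=1.6*1.25/1.25,fy=1.6)
o=np.hstack([f(a),f(b)]);print(o.shape);cv2.imwrite('pics/w12.png',o)
```

```text
3.25 [ 0.48005096 -0.29887919  0.23871977]
[('latch_grip', (array([259.42966903,  39.05141844]), 0.62, [240.7, 1.0, 37.5, 78.7]))]
(464, 800, 3)
```

View pics/w12.png

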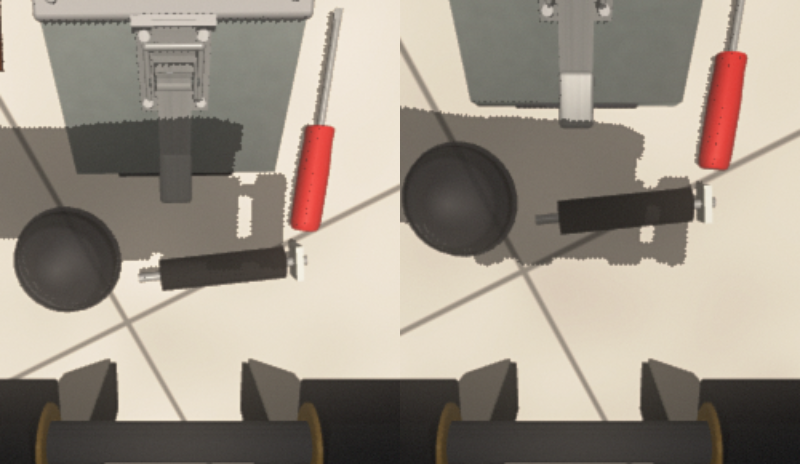

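The wrist pair shows the lever's free end at crop (176,202) in the left picture and (576,126) in the right. The grip starts at y 153 and 72. Lamp cap and roller lie off to the side at the latch end.

Run:
```python
from h import *
P1,P2=np.load('P1.npy'),np.load('P2.npy');q=np.load('q.npy')
Ps=shot('side')[1];Pc=shot('scene')[1]
g=lambda x,y:(x/1.6+150,y/1.6)
def inv(X):
    d=X-np.append(q[:2],0);c,s=np.cos(q[2]),np.sin(q[2]);return np.array([c*d[0]+s*d[1],-s*d[0]+c*d[1],X[2]])
S=lambda x,y:(x/4+255,y/4+170)
for n,a,b,sd in [('end',(176,202),(176,126),S(268,522)),('start',(175.5,153),(176,72),S(257,459)),('noseL',(77,172),(72,104),S(99,546)),('noseR',(274,171),(284,103),S(399,514))]:
    X=tri([P1,P2],[g(*a),g(*b)]);Y=tri([P1,P2,Ps],[g(*a),g(*b),sd]);print(n,X,inv(X),inv(Y))
```

```text
end [ 0.52636713 -0.20168629  0.06625424] [-0.19134961  0.00124295  0.06625424] [-0.19149071  0.00099795  0.06263111]
start [ 0.54204336 -0.17050275  0.06053479] [-0.1564475   0.00125593  0.06053479] [-1.57584923e-01  1.30541775e-04  6.61776619e-02]
noseL [ 0.46021475 -0.14390552  0.00282967] [-0.16946884  0.08630755  0.00282967] [-0.17091667  0.0815354   0.02183093]
noseR [ 0.60979555 -0.22008868  0.01769515] [-0.17028881 -0.08155435  0.01769515] [-0.17004225 -0.08232126  0.01345981]
```

Call:
move_arm --pt "1.35 2.8 -2.5 0 0 0" --pt "1.35 2.8 -2.5 0 0 0" --pt "1.35 2.8 -2.5 0 0 0" --pt "1.35 2.9 -2.6 0 0 0" --pt "0 0 -2.3 0 0 0" --pt "0 0 -2.3 0 0 0" --pt "0 0 -2.3 0 0 0" --pt "0 0 0 0 0 0" --grip 0.5

```text
clock: 4.3
position: [0.5323, -0.1846, 0.0664]
ee_rot: [-2.669, -1.651, 0.005]
force: [-0.5, 0.1, -0.1]
width: 0.497
```

Call:
move_arm --pt "0 0 0 0 0 0" --pt "0 0 0 0 0 0" --pt "0 0 0 0 0 0" --pt "0 0 0 0 0 0" --pt "0 0 0 0 0 0" --grip 0.1 --force 15

```text
clock: 4.8
position: [0.5343, -0.1861, 0.0695]
ee_rot: [2.672, 1.65, 0.001]
force: [0.3, -0.1, 0.6]
width: 0.128
```

Run:
```python
from h import *
s=monitor.observe();print(s['position'],s['width'],s['force'])
a,P=shot('wrist');b,_=shot('side')
o=np.hstack([cv2.resize(a[150:384,150:380],None,fx=1.7,fy=1.7),cv2.resize(b[200:334,250:380],(390,397))])
print(o.shape);cv2.imwrite('pics/g1.png',o[:,:,::-1])
```

```text
[ 0.53433583 -0.18612277  0.06953066] 0.1275975852262473 [ 0.27616418 -0.13215605  0.59710976]Traceback (most recent call last):
  File "<stdin>", line 4, in <module>
    return _nx.concatenate(arrs, 1, dtype=dtype, casting=casting)
           ~~~~~~~~~~~~~~~^^^^^^^^^^^^^^^^^^^^^^^^^^^^^^^^^^^^^^^
ValueError: all the input array dimensions except for the concatenation axis must match exactly, but along dimension 0, the array at index 0 has size 398 and the array at index 1 has size 397
```

Run:
```python
from h import *
a,P=shot('wrist');b,_=shot('side')
s=monitor.observe();print(s['width'])
o=np.hstack([cv2.resize(a[150:384,150:380],(390,397)),cv2.resize(b[200:334,250:380],(390,397))])
cv2.imwrite('pics/g1.png',o[:,:,::-1])
```

```text
0.10375386041457946
```

View pics/g1.png

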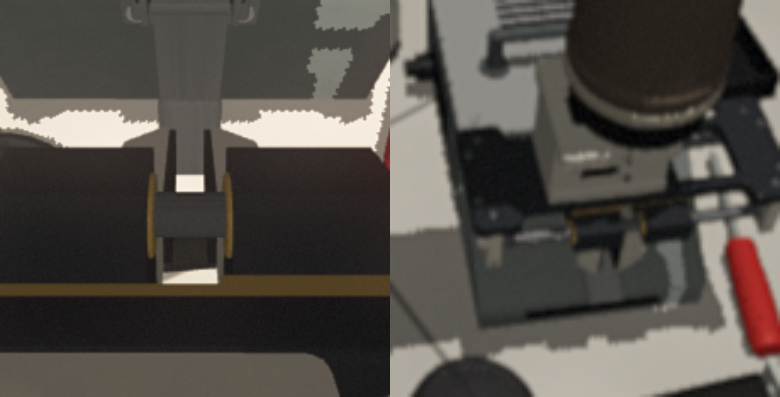

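The fingers seem to have closed above the lever: it shows between and behind the tips, ending near crop y≈170. I'll recompute the height from this third view.

Run:
```python
from h import *
q=np.load('q.npy')
s=monitor.observe();_,P=shot('wrist')
c,sn=np.cos(q[2]),np.sin(q[2])
W=lambda x,y,z:np.array([q[0]+c*x-sn*y,q[1]+sn*x+c*y,z])
k=390/230
for n,X in [('end66',W(-.191,.001,.066)),('end55',W(-.191,.001,.055)),('end45',W(-.191,.001,.045)),('end35',W(-.191,.001,.035)),('start66',W(-.157,.001,.066)),('start55',W(-.157,.001,.055)),('tip',np.array(s['position'])-[0,0,.019]),('tcp',s['position'])]:
    u=proj(P,X);print(n,((u-150)*k).round(0))
P1,P2=np.load('P1.npy'),np.load('P2.npy');g=lambda x,y:(x/1.6+150,y/1.6)
# lever end corners width 24mm -> range check; rays at plane y=0
for nm,Pq,uv in [('e1',P1,g(176,202)),('e2',P2,g(176,126)),('s1',P1,g(175.5,153)),('s2',P2,g(176,72))]:
    print(nm,[tuple((lambda d:(round((c*d[0]+sn*d[1])*1000,1),z))(onz(Pq,uv,z/1000)-np.append(q[:2],0))) for z in (40,50,60,70)])
for nm,Pq,a,b in [('1',P1,(161,202),(191,202)),('2',P2,(160,126),(192.5,126))]:
    print(nm,[ (z,round(np.linalg.norm(onz(Pq,g(*a),z/1000)-onz(Pq,g(*b),z/1000))*1000,1)) for z in (40,60,70)])
```

```text
end66 [191. 178.]
end55 [191. 165.]
end45 [191. 155.]
end35 [191. 145.]
start66 [191.  97.]
start55 [191.  88.]
tip [190. 123.]
tcp [190. 142.]
e1 [(np.float64(-193.1), 40), (np.float64(-192.5), 50), (np.float64(-191.8), 60), (np.float64(-191.1), 70)]
e2 [(np.float64(-189.1), 40), (np.float64(-190.0), 50), (np.float64(-190.8), 60), (np.float64(-191.7), 70)]
s1 [(np.float64(-155.8), 40), (np.float64(-156.1), 50), (np.float64(-156.4), 60), (np.float64(-156.7), 70)]
s2 [(np.float64(-152.7), 40), (np.float64(-154.5), 50), (np.float64(-156.4), 60), (np.float64(-158.2), 70)]
1 [(40, np.float64(24.1)), (60, np.float64(22.8)), (70, np.float64(22.2))]
2 [(40, np.float64(24.2)), (60, np.float64(22.9)), (70, np.float64(22.2))]
```

Call:
move_arm --pt "0 0 -0.4 0 0 0" --pt "0 0 -0.4 0 0 0" --pt "0 0 0 0 0 0"

```text
clock: 5.35
position: [0.5335, -0.1858, 0.0601]
ee_rot: [-2.672, -1.65, 0.001]
force: [-0.1, -0.4, 1.0]
width: 0.098
```

Run:
```python
from h import *
a,P=shot('wrist')
s=monitor.observe();print(s['position'],s['width'],s['force'])
cv2.imwrite('pics/g2.png',cv2.resize(a[150:350,190:340],(600,800*3//4))[:,:,::-1])
```

```text
[ 0.53363852 -0.18590506  0.06042485] 0.10450986035140046 [-0.11465541 -0.64874175  0.18331912]
```

View pics/g2.png

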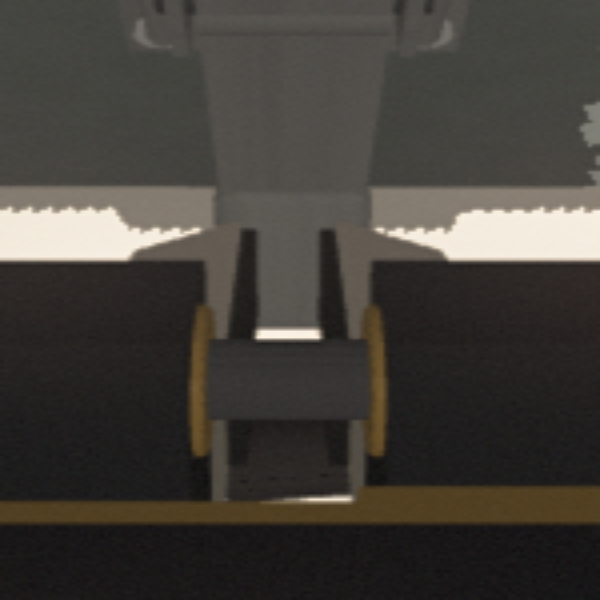

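Now clear: the grip runs from y=192 to y=328 in this crop (image rows 214 and 259.5), still below the tips. Next is a three-view triangulation.

Run:
```python
from h import *
P1,P2=np.load('P1.npy'),np.load('P2.npy');q=np.load('q.npy')
_,P3=shot('wrist');Ps=shot('side')[1];np.save('P3.npy',P3)
g=lambda x,y:(x/1.6+150,y/1.6)
def inv(X):
    d=X-np.append(q[:2],0);c,s=np.cos(q[2]),np.sin(q[2]);return np.array([c*d[0]+s*d[1],-s*d[0]+c*d[1],X[2]])
S=lambda x,y:(x/4+255,y/4+170)
for n,a,b,r,sd in [('end',(176,202),(176,126),(262.5,259.5),S(268,522)),('start',(175.5,153),(176,72),(263,214),S(257,459))]:
    U=[g(*a),g(*b),r,sd];PP=[P1,P2,P3,Ps]
    for idx in [(0,2),(1,2),(0,1,2),(0,1,2,3)]:
        X=tri([PP[i] for i in idx],[U[i] for i in idx]);print(n,idx,inv(X).round(4),[(proj(PP[i],X)-U[i]).round(1).tolist() for i in idx])
w3=[(215/4+190,214),(371/4+190,214)]
for z in (.03,.045,.06,.07): print(z,np.linalg.norm(onz(P3,w3[0],z)-onz(P3,w3[1],z)))
```

```text
end (0, 2) [-0.1916  0.0014  0.0621] [[-0.2, 0.0], [0.3, -0.0]]
end (1, 2) [-0.1911  0.0015  0.0631] [[-0.1, 0.0], [0.2, -0.0]]
end (0, 1, 2) [-0.1913  0.0014  0.0629] [[-0.2, -0.2], [-0.0, 0.2], [0.3, 0.1]]
end (0, 1, 2, 3) [-0.1915  0.0011  0.0626] [[0.0, -0.1], [0.2, 0.4], [0.7, 0.1], [-0.4, -0.1]]
start (0, 2) [-0.1567  0.0013  0.0703] [[-0.1, 0.0], [0.2, -0.0]]
start (1, 2) [-0.1578  0.0013  0.0677] [[-0.0, 0.0], [0.1, -0.0]]
start (0, 1, 2) [-0.1573  0.0013  0.0682] [[-0.1, 0.6], [0.0, -0.5], [0.2, -0.3]]
start (0, 1, 2, 3) [-0.1578  0.0005  0.067 ] [[0.6, 1.1], [0.8, 0.2], [1.5, -0.2], [-1.3, -0.4]]
0.03 0.0289177929573474
0.045 0.0267665972494223
0.06 0.024615401541496884
0.07 0.023181271069546573
```

Run:
```python
from h import *
b,P=shot('side');s=monitor.observe();p=s['position']
for d in (-.019,0,.0116,.03,.047): print(d,proj(P,p+[0,0,d]).round(1))
X=np.array([.5343,-.1861,.0695])
print('earlier (325,291?):',[(d,proj(P,X+[0,0,d]).round(1).tolist()) for d in (-.019,0,.012)])
cv2.imwrite('pics/s3.png',cv2.resize(b[220:330,270:380],(770,600),interpolation=cv2.INTER_CUBIC)[:,:,::-1])
```

```text
-0.019 [318.2 297.9]
0 [319.2 293. ]
0.0116 [319.8 289.9]
0.03 [320.8 284.9]
0.047 [321.8 280.1]
earlier (325,291?): [(-0.019, [318.7, 295.7]), (0, [319.8, 290.7]), (0.012, [320.4, 287.5])]
```

View pics/s3.png

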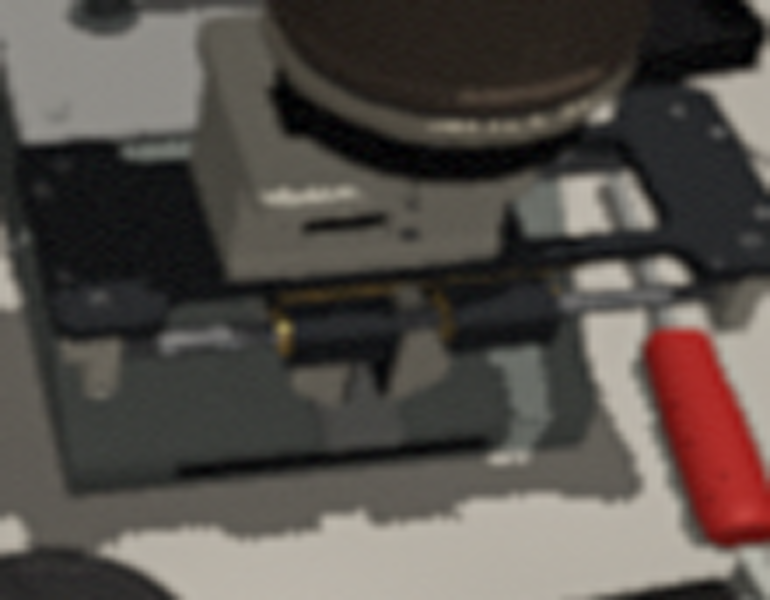

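Call:
move_arm --pt "0 0 -0.3 0 0 0" --pt "0 0 -0.3 0 0 0" --pt "0 0 0 0 0 0"

```text
clock: 5.85
position: [0.5344, -0.186, 0.0555]
ee_rot: [2.673, 1.651, 0.001]
force: [-2.6, 1.1, 9.8]
width: 0.101
```

Call:
move_arm --pt "0 0 -0.3 0 0 0" --pt "0 0 0 0 0 0"

```text
clock: 6.05
position: [0.5347, -0.1861, 0.0547]
ee_rot: [2.672, 1.65, 0.003]
force: [-10.0, 3.5, 35.8]
width: 0.102
```

Call:
move_arm --pt "0 0 1.0 0 0 0" --pt "0 0 0 0 0 0" --pt "0 0 0 0 0 0" --pt "0 0 0 0 0 0" --pt "0 0 0 0 0 0" --pt "0 0 -0.8 0 0 0" --pt "0 0 -0.3 0 0 0" --pt "0 0 0 0 0 0" --grip 0.5

```text
clock: 6.85
position: [0.5334, -0.1858, 0.0499]
ee_rot: [-2.672, -1.65, 0.002]
force: [-0.1, -0.6, -0.1]
width: 0.502
```

Call:
move_arm --pt "0 0 -0.5 0 0 0" --pt "0 0 -0.5 0 0 0" --pt "0 0 0 0 0 0" --pt "0 0 0 0 0 0"

```text
clock: 7.25
position: [0.5338, -0.186, 0.0407]
ee_rot: [-2.673, -1.651, 0.0]
force: [0.6, -0.3, -0.3]
width: 0.503
```

Call:
move_arm --pt "0 0 0 0 0 0" --pt "0 0 0 0 0 0" --pt "0 0 0 0 0 0" --pt "0 0 0 0 0 0" --pt "0 0 0 0 0 0" --grip 0.1 --force 15

```text
clock: 7.75
position: [0.5342, -0.1861, 0.0411]
ee_rot: [2.673, 1.65, 0.0]
force: [0.5, -0.7, 0.7]
width: 0.26
```

Gripped: width 0.26 is 24 mm. The real fingertips sit about 30 mm shorter than the stated TCP suggests, so I'll use that from here. Now lifting along the arc.

Call:
move_arm --pt "-0.25 -0.45 0.75 0 0 0" --pt "-0.2 -0.45 0.8 0 0 0" --pt "-0.25 -0.5 1.75 0 0 0" --pt "0 -0.1 1.85 0 0 0" --pt "0.2 0.35 1.8 0 0 0" --pt "0 0 0 0 0 0"

```text
clock: 8.35
position: [0.5297, -0.1952, 0.1123]
ee_rot: [-2.67, -1.653, -0.004]
force: [-0.7, 5.6, 2.5]
width: 0.259
```

Call:
move_arm --pt "0.4 0.75 1.65 0 0 0" --pt "0.55 1.15 1.35 0 0 0" --pt "0.45 0.9 0.7 0 0 0" --pt "0 0 0 0 0 0"

```text
clock: 8.75
position: [0.5437, -0.1673, 0.1483]
ee_rot: [-2.67, -1.654, -0.002]
force: [-0.2, 4.7, 0.2]
width: 0.261
```

Call:
move_arm --pt "0.3 0.6 0.2 0 0 0" --pt "0 0 0 0 0 0"

```text
clock: 8.95
position: [0.5455, -0.1638, 0.1499]
ee_rot: [-2.673, -1.65, 0.001]
force: [-3.5, 0.7, 6.8]
width: 0.258
```

Call:
move_arm --pt "0.2 0.4 0.0 0 0 0" --pt "0 0 0 0 0 0"

```text
clock: 9.15
position: [0.5469, -0.1611, 0.1505]
ee_rot: [2.674, 1.648, -0.003]
force: [-7.1, -0.8, 15.7]
width: 0.255
```

Latch is at its stop: the force rises when I push further. Releasing, then going to the pull with jaws along validator x.

Call:
move_arm --pt "0 0 0 0 0 0" --pt "0 0 0 0 0 0" --pt "0 0 0 0 0 0" --pt "0 0 3 0 0 0" --pt "0 0 4 0 0 0" --pt "0 0 3 0 0 8.2" --pt "0.8 1.5 0 0 0 8.2" --pt "0.8 1.5 0 0 0 8.2" --grip 0.5

```text
clock: 9.95
position: [0.5647, -0.13, 0.2506]
ee_rot: [2.254, 2.186, 0.002]
force: [0.9, 0.3, -0.9]
width: 0.503
```

Call:
move_arm --pt "0.7 1.3 0 0 0 8.2" --pt "0.7 1.3 0 0 0 8.2" --pt "0.7 1.3 0 0 0 8.2" --pt "0.7 1.3 0 0 0 8.2" --pt "0.6 1.3 0 0 0 8.2" --pt "0.6 1.3 0 0 0 8.2" --pt "0 0 0 0 0 8.2" --pt "0 0 0 0 0 8.2"

```text
clock: 10.75
position: [0.6041, -0.051, 0.249]
ee_rot: [-0.707, -3.06, 0.0]
force: [-0.6, -0.1, -0.1]
width: 0.503
```

Run:
```python
from h import *
q=np.load('q.npy')
s=monitor.observe();print(s['clock'],s['position'],s['joints'].round(2),np.degrees(R.from_rotvec(s['ee_rot']).as_euler('zyx')))
c,sn=np.cos(q[2]),np.sin(q[2]);W=lambda x,y,z:np.array([q[0]+c*x-sn*y,q[1]+sn*x+c*y,z])
print('pull',W(q[3]-.118,0,.148))
a,P=shot('wrist');b,Ps=shot('side')
print(proj(P,W(q[3]-.118,0.047,.148)),proj(P,W(q[3]-.118,-0.047,.148)))
o=np.hstack([cv2.resize(a,(480,360)),cv2.resize(b[160:320,240:382],(320,360))]);cv2.imwrite('pics/p4.png',o[:,:,::-1])
```

```text
10.75 [ 0.60414548 -0.05104912  0.24897229] [ 0.11  0.39 -0.17  1.56  0.07  1.2   1.05] [-1.53977546e+02 -2.70788445e-02 -1.79994499e+02]
pull [ 0.6030182  -0.05211659  0.148     ]
[259.0894789  139.86172795] [258.24639361 232.87131524]
```

View pics/p4.png

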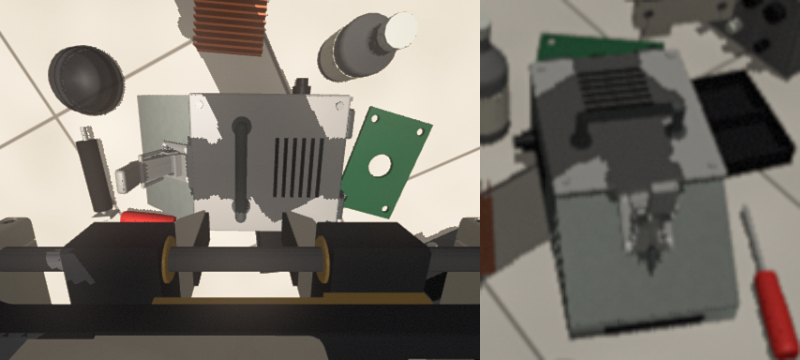

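The wrist view shows the pull bar midway between the jaws and aligned with them, with the latch lever standing open. Descending on the bar.

Call:
move_arm --pt "-0.1 -0.1 -4 0 0 0" --pt "0 0 -4 0 0 0" --pt "0 0 -3 0 0 0" --pt "0 0 -1.4 0 0 0" --pt "0 0 0 0 0 0" --pt "0 0 0 0 0 0"

```text
clock: 11.45
position: [0.6038, -0.0526, 0.1266]
ee_rot: [0.72, 3.057, 0.0]
force: [0.5, -0.7, -0.1]
width: 0.498
```

Call:
move_arm --pt "0 0 0 0 0 0" --pt "0 0 0 0 0 0" --pt "0 0 0 0 0 0" --pt "0 0 0 0 0 0" --pt "0 0 0 0 0 0" --pt "0 0 0 0 0 0" --grip 0 --force 40

```text
clock: 12.05
position: [0.6019, -0.0553, 0.1259]
ee_rot: [-0.721, -3.057, 0.005]
force: [-5.1, -7.3, 7.0]
width: 0.117
```

Run:
```python
import numpy as np
c,s=np.cos(1.1046),np.sin(1.1046);r=np.hypot(118,41);a0=np.arctan2(41,118)
prev=None
for i in range(0,14):
    th=np.radians(5*i);ph=.6*th
    p=np.array([-r*np.cos(a0+th),r*np.sin(a0+th)])+22*np.array([-np.sin(ph),-np.cos(ph)])
    if prev is not None:
        d=(p-prev)/10;print(5*i,np.round([d[0]*c,d[0]*s,d[1],-3*s,3*c,0],2).tolist())
    prev=p
```

```text
5 [0.13, 0.26, 1.02, -2.68, 1.35, 0.0]
10 [0.17, 0.33, 0.98, -2.68, 1.35, 0.0]
15 [0.21, 0.41, 0.94, -2.68, 1.35, 0.0]
20 [0.24, 0.48, 0.9, -2.68, 1.35, 0.0]
25 [0.28, 0.55, 0.84, -2.68, 1.35, 0.0]
30 [0.31, 0.61, 0.78, -2.68, 1.35, 0.0]
35 [0.34, 0.67, 0.71, -2.68, 1.35, 0.0]
40 [0.36, 0.72, 0.64, -2.68, 1.35, 0.0]
45 [0.38, 0.76, 0.57, -2.68, 1.35, 0.0]
50 [0.4, 0.8, 0.49, -2.68, 1.35, 0.0]
55 [0.42, 0.84, 0.4, -2.68, 1.35, 0.0]
60 [0.43, 0.86, 0.32, -2.68, 1.35, 0.0]
65 [0.44, 0.88, 0.23, -2.68, 1.35, 0.0]
```

Call:
move_arm --pt "0.13 0.26 1.0 -2.7 1.35 0" --pt "0.17 0.33 1.0 -2.7 1.35 0" --pt "0.2 0.4 0.95 -2.7 1.35 0" --pt "0.25 0.5 0.9 -2.7 1.35 0" --pt "0 0 0 0 0 0"

```text
clock: 12.55
position: [0.6094, -0.0406, 0.1649]
ee_rot: [-0.703, -2.991, 0.329]
force: [-6.8, -8.8, 9.1]
width: 0.117
```

Call:
move_arm --pt "0.28 0.55 0.85 -2.7 1.35 0" --pt "0.3 0.6 0.8 -2.7 1.35 0" --pt "0.35 0.65 0.7 -2.7 1.35 0" --pt "0.35 0.7 0.65 -2.7 1.35 0" --pt "0 0 0 0 0 0"

```text
clock: 13.05
position: [0.6223, -0.015, 0.1952]
ee_rot: [-0.681, -2.897, 0.633]
force: [-6.9, -5.3, 14.2]
width: 0.118
```

Call:
move_arm --pt "0.4 0.75 0.55 -2.7 1.35 0" --pt "0.4 0.8 0.5 -2.7 1.35 0" --pt "0.4 0.85 0.4 -2.7 1.35 0" --pt "0 0 0 0 0 0"

```text
clock: 13.45
position: [0.6346, 0.0095, 0.2103]
ee_rot: [-0.661, -2.808, 0.851]
force: [-6.2, -4.4, 16.2]
width: 0.115
```

Call:
move_arm --pt "0.4 0.85 0.3 -2.7 1.35 0" --pt "0 0 0 0 0 0"

```text
clock: 13.65
position: [0.6386, 0.0177, 0.2134]
ee_rot: [-0.654, -2.775, 0.921]
force: [-6.3, -3.7, 14.2]
width: 0.121
```

Call:
move_arm --pt "0.2 0.45 0.15 0 0 0" --pt "0 0 0 0 0 0"

```text
clock: 13.85
position: [0.639, 0.0185, 0.2139]
ee_rot: [-0.659, -2.77, 0.923]
force: [-9.5, -15.0, 2.4]
width: 0.117
```

Cover is at its stop: the extra push moved it under 1 mm and the force jumped. Releasing and backing out along the tool axis.

Call:
move_arm --pt "0 0 0 0 0 0" --pt "0 0 0 0 0 0" --pt "0 0 0 0 0 0" --pt "0.5 1 1.55 0 0 0" --pt "1.05 2.1 3.2 0 0 0" --pt "1.05 2.1 3.2 0 0 0" --pt "0.5 1 3.2 0 0 0" --pt "0 0 0 0 0 0" --grip 0.4

```text
clock: 14.65
position: [0.6738, 0.0894, 0.3282]
ee_rot: [-0.652, -2.79, 0.903]
force: [0.8, -0.6, -0.3]
width: 0.404
```

Run:
```python
from h import *
s=monitor.observe();print(s['position'],s['joints'].round(2),s['width'])
im,P=shot('side','side5.png');c,Pc=shot('scene','scene5.png')
for cam,PP in (('side',P),('scene',Pc)):
  for t in ['head_knob','latch','cover']:
    r=cen(cam,t)
    if r: print(cam,t,r[0].round(1),r[1],r[2])
q=np.load('q.npy');c_,sn=np.cos(q[2]),np.sin(q[2]);h=.092
W=lambda x,y,z:np.array([q[0]+c_*x-sn*y,q[1]+sn*x+c_*y,z])
for th in (0,.2,.4,1.047): print(th,[proj(PP,W(h-.075-.062*np.sin(1.047-th),0,.045+.062*np.cos(1.047-th))).round(1).tolist() for PP in (P,Pc)])
cv2.imwrite('pics/s5.png',np.hstack([cv2.resize(im[130:330,250:400],(450,600)),cv2.resize(cv2.imread('pics/scene5.png')[150:290,140:220,::-1],(343,600))])[:,:,::-1])
```

```text
[0.67378098 0.08941382 0.32821284] [-0.44  0.79  0.04  0.84  0.4   1.98  0.78] 0.4042045732652436
side head_knob [355.1 214.7] 0.66 [330.8, 187.9, 49.8, 51.0]
side latch [318.9 251.2] 0.83 [307.3, 244.7, 21.1, 16.7]
side cover [301.1 168.9] 0.69 [262.1, 150.9, 84.0, 38.8]
scene head_knob [204.8 222.2] 0.58 [196.0, 214.6, 21.2, 14.4]
scene latch [164.3 193.5] 0.51 [154.2, 178.5, 22.8, 29.1]
scene cover [227.5 194.9] 0.98 [199.2, 149.4, 55.2, 95.1]
0 [[305.3, 235.4], [199.3, 216.1]]
0.2 [[304.9, 230.0], [201.6, 214.4]]
0.4 [[304.4, 224.5], [204.6, 213.2]]
1.047 [[301.2, 208.7], [217.9, 213.4]]
```

View pics/s5.png

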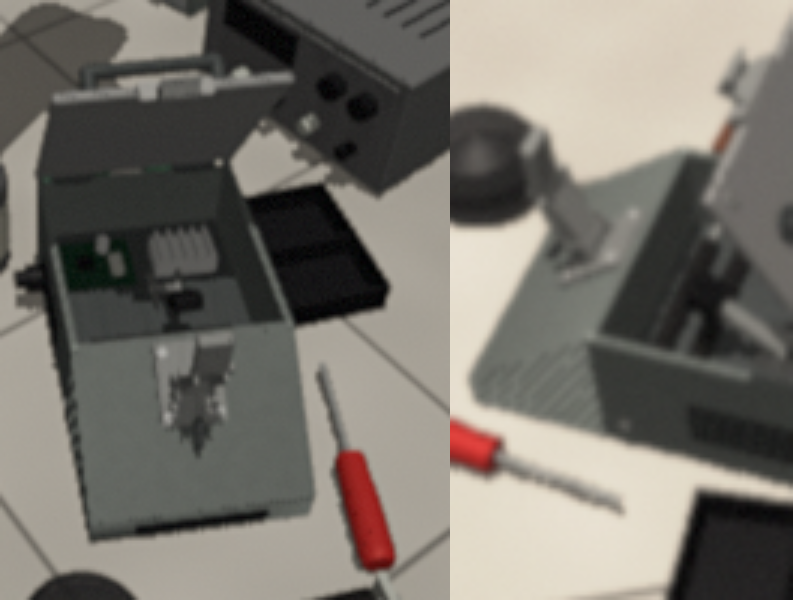

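Side crop: cover fully up, latch standing, and the black head knob at crop (183,298) = image (311,229). In the scene view it is at about (201,216).

Run:
```python
from h import *
P=shot('side')[1];Pc=shot('scene')[1]
q=np.load('q.npy');c_,sn=np.cos(q[2]),np.sin(q[2])
def inv(X):
    d=X-np.append(q[:2],0);return np.array([c_*d[0]+sn*d[1],-sn*d[0]+c_*d[1],X[2]])
X=tri([P,Pc],[(311,229.3),(200.6,216)]);print(X,inv(X),proj(P,X),proj(Pc,X))
# constrained to lever arc
from scipy.optimize import least_squares
for h in (.090,.093):
  def pt(v):
    th,y=v;x=h-.075-.062*np.sin(1.047-th);return np.array([q[0]+c_*x-sn*y,q[1]+sn*x+c_*y,.045+.062*np.cos(1.047-th)])
  r=least_squares(lambda v:np.r_[proj(P,pt(v))-(311,229.3),proj(Pc,pt(v))-(200.6,216)],[.2,-.01]);print(h,r.x,r.fun.round(1),pt(r.x),inv(pt(r.x)))
```

```text
[ 0.60987657 -0.06316958  0.08993516] [-0.03007813 -0.01109462  0.08993516] [310.02002692 228.60311105] [199.76703713 216.59746042]
0.09 [ 0.24931192 -0.0114155 ] [-1.  -0.5 -0.6  1.1] [ 0.61047877 -0.06268669  0.08829853] [-0.02937609 -0.0114155   0.08829853]
0.093 [ 0.20839242 -0.01142979] [-1.2 -0.4 -0.1  1.7] [ 0.61106052 -0.06156231  0.08644694] [-0.02811021 -0.01142979  0.08644694]
```

Call:
move_arm --pt "-0.7 -1.6 0.4 6.48 -3.24 0" --pt "-0.7 -1.6 0.4 6.48 -3.24 0" --pt "-0.7 -1.6 0 6.48 -3.24 0" --pt "-0.7 -1.6 0 6.48 -3.24 0" --pt "-0.7 -1.6 0 6.48 -3.24 0" --pt "-0.7 -1.6 0 0 0 8.2" --pt "-0.7 -1.6 0 0 0 8.2" --pt "-0.7 -1.6 0 0 0 8.2" --grip 0.5

```text
clock: 15.95
position: [0.6155, -0.043, 0.3328]
ee_rot: [0.042, 3.141, -0.0]
force: [-0.3, -0.6, 0.6]
width: 0.5
```

Call:
move_arm --pt "-0.7 -1.6 0 0 0 8.2" --pt "-0.7 -1.6 0 0 0 8.2" --pt "-0.7 -1.6 0 0 0 8.2" --pt "0 0 0 0 0 8.2" --pt "0 0 0 0 0 8.2" --pt "0 0 0 0 0 8.2" --pt "0 0 0 0 0 8.2" --pt "0 0 0 0 0 8.2"

```text
clock: 16.75
position: [0.595, -0.0899, 0.3324]
ee_rot: [1.667, -2.662, 0.0]
force: [-0.4, 0.7, 0.0]
width: 0.499
```

Run:
```python
from h import *
s=monitor.observe();print(s['clock'],s['position'],s['joints'].round(2),np.degrees(R.from_rotvec(s['ee_rot']).as_euler('zyx')))
a,P=shot('wrist','w6.png')
q=np.load('q.npy');c_,sn=np.cos(q[2]),np.sin(q[2])
W=lambda x,y,z:np.array([q[0]+c_*x-sn*y,q[1]+sn*x+c_*y,z])
print(proj(P,W(-.029,-.0114,.088)),proj(P,W(-.085,0,.105)))
r=cen('wrist','head_knob')
if r: print(r[:3])
```

```text
16.75 [ 0.59504257 -0.08987649  0.33244865] [ 0.32  0.36 -0.37  1.42  0.13  1.39  2.63] [ 1.15888376e+02 -9.49598273e-03  1.79986975e+02]
[259.93153694 181.79073497] [268.71022618 145.345691  ]
(array([258.45625 , 185.403125]), 0.68, [251.3, 174.6, 16.4, 30.7])
```

Call:
move_arm --pt "0.2 0.3 -4.0 5.8 -2.92 0" --pt "0.2 0.3 -4.0 5.8 -2.92 0" --pt "0.2 0.3 -4.0 0 0 0" --pt "0.15 0.25 -4.2 0 0 0" --pt "0 0 0 0 0 0" --pt "0 0 0 0 0 0"

```text
clock: 17.45
position: [0.6027, -0.0787, 0.1771]
ee_rot: [-1.564, 2.517, 0.162]
force: [-0.1, 0.2, 1.3]
width: 0.5
```

Run:
```python
from h import *
s=monitor.observe();print(s['clock'],s['position'],s['force'],s['joints'].round(2),R.from_rotvec(s['ee_rot']).as_matrix()[:,2])
a,P=shot('wrist','w7.png');np.save('P7.npy',P)
q=np.load('q.npy');c_,sn=np.cos(q[2]),np.sin(q[2])
W=lambda x,y,z:np.array([q[0]+c_*x-sn*y,q[1]+sn*x+c_*y,z])
print(proj(P,W(-.029,-.0114,.088)))
r=cen('wrist','head_knob')
if r: print(r[:3])
cv2.imwrite('pics/w7b.png',cv2.resize(a,(800,600))[:,:,::-1])
```

```text
17.45 [ 0.60266446 -0.07865873  0.17708298] [-0.11048541  0.23076763  1.31109319] [ 0.55  0.48 -0.55  1.69  0.06  0.96  2.71] [ 0.0896566   0.18346098 -0.97892991]
[261.22823455 189.69526391]
(array([259.1563981 , 190.51974724]), 0.67, [248.1, 176.9, 23.2, 35.3])
```

View pics/w7b.png

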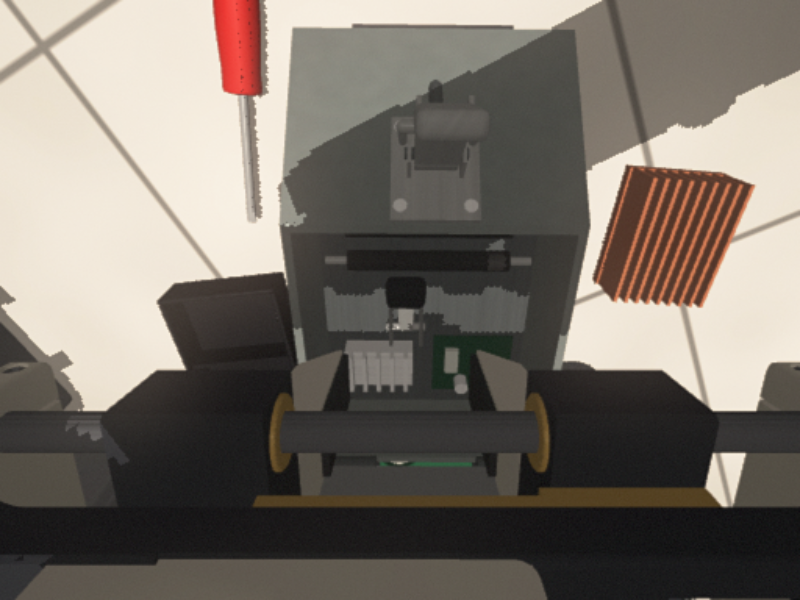

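Wrist view: the knob is at (405,292), centred between the jaws and matching the prediction within 3 px. Joint 7 is near its limit, so I'll check whether the pose settles.

Call:
move_arm --pt "0 0 0 0 0 0" --pt "0 0 0 0 0 0"

```text
clock: 17.75
position: [0.6036, -0.0786, 0.1782]
ee_rot: [-1.566, 2.513, 0.158]
force: [-0.9, 1.0, -0.2]
width: 0.501
```

Run:
```python
from h import *
s=monitor.observe();print(s['clock'],s['position'],s['joints'].round(3),R.from_rotvec(s['ee_rot']).as_matrix().round(3))
```

```text
17.75 [ 0.60361885 -0.07864682  0.17821147] [ 0.551  0.475 -0.549  1.69   0.064  0.956  2.714] [[-0.431 -0.898  0.093]
 [-0.879  0.441  0.182]
 [-0.205 -0.003 -0.979]]
```

Call:
move_arm --pt "0 0 0 0 0 -5" --pt "0 0 0 0 0 -5" --pt "0 0 0 5.8 -2.92 0" --pt "0 0 0 5.8 -2.92 0" --pt "0 0 0 0 0 0" --pt "0 0 0 0 0 0"

```text
clock: 18.35
position: [0.6023, -0.081, 0.1756]
ee_rot: [-1.247, 2.479, 0.306]
force: [0.1, 0.8, 0.0]
width: 0.499
```

Run:
```python
from h import *
s=monitor.observe();print(s['clock'],s['position'],s['joints'].round(3),R.from_rotvec(s['ee_rot']).as_matrix().round(3))
```

```text
18.35 [ 0.60225129 -0.08104337  0.17559348] [ 0.796  0.506 -0.711  1.77  -0.083  0.819  2.73 ] [[-0.552 -0.807  0.21 ]
 [-0.732  0.59   0.342]
 [-0.399  0.035 -0.916]]
```

Call:
move_arm --pt "0.05 0.05 -0.5 -4.2 2.1 0" --pt "0.05 0.05 -0.5 -4.2 2.1 0" --pt "0.3 0.55 -2.4 0 0 0" --pt "0.3 0.55 -2.4 0 0 0" --pt "0.3 0.5 -2.4 0 0 0" --pt "0 0 0 0 0 0" --pt "0 0 0 0 0 0"

```text
clock: 19.05
position: [0.613, -0.0601, 0.0944]
ee_rot: [-1.324, 2.6, 0.176]
force: [0.7, -0.1, 0.7]
width: 0.503
```

```bash
cat > st.py <<'E'
from h import *
s=monitor.observe();q=np.load('q.npy');c_,sn=np.cos(q[2]),np.sin(q[2])
inv=lambda d:np.array([c_*d[0]+sn*d[1],-sn*d[0]+c_*d[1],d[2]])
M=R.from_rotvec(s['ee_rot']).as_matrix();p=s['position'];o=np.append(q[:2],0)
print(s['clock'],p.round(4),'TCPval',inv(p-o).round(4),'z',inv(M[:,2]).round(3),'y',inv(M[:,1]).round(3),'tip',inv(p-.0105*M[:,2]-o).round(4),'grasp',inv(p-.0195*M[:,2]-o).round(4),'j',s['joints'].round(2),'F',s['force'].round(1),s['width'])
E
python3 st.py
```

```text
19.05 [ 0.613  -0.0601  0.0944] TCPval [-0.026  -0.0125  0.0944] z [ 0.245 -0.033 -0.969] y [0.161 0.987 0.008] tip [-0.0286 -0.0122  0.1046] grasp [-0.0308 -0.0119  0.1133] j [ 0.55  0.57 -0.56  1.8   0.11  0.72  2.5 ] F [ 0.7 -0.1  0.7] 0.503116299478439
```

Call:
move_arm --pt "0.05 0.05 -0.9 0 0 0" --pt "0.05 0.05 -0.9 0 0 0" --pt "0 0 -0.7 0 0 0" --pt "0 0 0 0 0 0"

```text
clock: 19.45
position: [0.6126, -0.061, 0.0674]
ee_rot: [-1.32, 2.603, 0.178]
force: [-0.1, -0.1, -0.6]
width: 0.501
```

Call:
move_arm --pt "0 0 0 0 0 0" --pt "0 0 0 0 0 0" --pt "0 0 0 0 0 0" --pt "0 0 0 0 0 0" --pt "0 0 0 0 0 0" --grip 0.1 --force 12

```text
clock: 19.95
position: [0.6144, -0.0613, 0.069]
ee_rot: [-1.319, 2.6, 0.174]
force: [2.8, -2.2, -1.7]
width: 0.281
```

Call:
move_arm --pt "0.3 0.6 0.6 1.8 -0.9 0" --pt "0.35 0.65 0.45 1.8 -0.9 0" --pt "0.35 0.7 0.4 1.8 -0.9 0" --pt "0 0 0 0 0 0"

```text
clock: 20.35
position: [0.6242, -0.0435, 0.0836]
ee_rot: [-1.273, 2.522, 0.259]
force: [-1.0, -6.2, 5.7]
width: 0.273
```

Call:
move_arm --pt "0.4 0.75 0.3 1.8 -0.9 0" --pt "0.4 0.8 0.2 1.8 -0.9 0" --pt "0 0 0 0 0 0" --pt "0 0 0 0 0 0"

```text
clock: 20.75
position: [0.6329, -0.027, 0.0893]
ee_rot: [-1.245, 2.466, 0.312]
force: [-0.5, -5.7, 8.3]
width: 0.271
```

```bash
python3 st.py
python3 - <<'E'
from h import *
im,P=shot('side','side8.png');c,Pc=shot('scene','scene8.png')
for cam in ('side','scene'):
    shot(cam);r=cen(cam,'head_knob')
    if r: print(cam,r[0].round(1),r[1],r[2])
E
```

```text
20.75 [ 0.6329 -0.027   0.0893] TCPval [ 0.0126 -0.0154  0.0893] z [ 0.411 -0.036 -0.911] y [0.162 0.986 0.034] tip [ 0.0082 -0.015   0.0989] grasp [ 0.0045 -0.0147  0.1071] j [ 0.67  0.64 -0.7   1.83  0.01  0.61  2.61] F [-0.5 -5.7  8.3] 0.27064839037349964
side [307.9 220.1] 0.38 [301.9, 215.3, 12.8, 11.3]
scene [214.6 225. ] 0.5 [211.2, 213.7, 7.8, 16.7]
```

Call:
move_arm --pt "0.25 0.45 0.1 1.8 -0.9 0" --pt "0.2 0.5 0.0 0 0 0" --pt "0 0 0 0 0 0" --pt "0 0 0 0 0 0"

```text
clock: 21.45
position: [0.6379, -0.0172, 0.0903]
ee_rot: [-1.23, 2.437, 0.338]
force: [3.7, -4.1, 5.9]
width: 0.265
```

```bash
python3 st.py
```

```text
21.45 [ 0.6379 -0.0172  0.0903] TCPval [ 0.0236 -0.0155  0.0903] z [ 0.443 -0.036 -0.896] y [0.16  0.986 0.039] tip [ 0.0189 -0.0151  0.0997] grasp [ 0.0149 -0.0148  0.1078] j [ 0.69  0.65 -0.72  1.83 -0.01  0.59  2.63] F [ 3.7 -4.1  5.9] 0.2650331962416205
```

Call:
move_arm --pt "0 0 0 0 0 0" --pt "0 0 0 0 0 0" --pt "0 0 0 0 0 0" --pt "-0.35 -0.7 1.6 0 0 0" --pt "-0.45 -0.9 1.8 0 0 0" --pt "-0.6 -1.2 2.0 -2.7 1.35 0" --pt "-0.6 -1.2 2.0 -2.7 1.35 0" --pt "-0.6 -1.2 2.0 -2.7 1.35 0" --grip 0.5

```text
clock: 22.25
position: [0.6088, -0.0685, 0.1834]
ee_rot: [-1.3, 2.564, 0.219]
force: [1.1, 0.5, -0.1]
width: 0.498
```

```bash
python3 st.py
python3 - <<'E'
from h import *
q=np.load('q.npy');c_,sn=np.cos(q[2]),np.sin(q[2])
W=lambda x,y,z:np.array([q[0]+c_*x-sn*y,q[1]+sn*x+c_*y,z])
ims={}
for cam in ('wrist','side','scene'):
    im,P=shot(cam);ims[cam]=im;r=cen(cam,'head_knob')
    print(cam,r and (r[0].round(1),r[1],r[2]),[(l,proj(P,W(.017-.062*np.sin(np.radians(l)),-.013,.045+.062*np.cos(np.radians(l)))).round(1).tolist()) for l in (10,0,-10)],'piv',proj(P,W(.017,-.013,.045)).round(1))
o=np.hstack([cv2.resize(ims['wrist'][60:300,140:380],(420,420)),cv2.resize(ims['side'][170:270,255:345],(378,420))])
cv2.imwrite('pics/f9.png',o[:,:,::-1])
E
```

```text
22.25 [ 0.6088 -0.0685  0.1834] TCPval [-0.0353 -0.0125  0.1834] z [ 0.294 -0.031 -0.955] y [0.163 0.986 0.018] tip [-0.0384 -0.0122  0.1934] grasp [-0.0411 -0.0119  0.202 ] j [ 0.68  0.49 -0.68  1.73  0.05  0.88  2.56] F [ 1.1  0.5 -0.1] 0.49802668741641626
wrist (array([265.7, 204.3]), 0.69, [254.6, 181.4, 22.3, 38.5]) [(10, [266.2, 208.4]), (0, [268.0, 217.9]), (-10, [269.6, 225.7])] piv [266.  183.6]
side None [(10, [307.8, 211.8]), (0, [306.8, 208.1]), (-10, [305.7, 205.0])] piv [304.6 225.8]
scene (array([213.5, 221.8]), 0.46, [205.9, 210.6, 13.7, 20.6]) [(10, [212.3, 216.5]), (0, [216.3, 217.2]), (-10, [220.3, 218.4])] piv [217.3 231.4]
```

View pics/f9.png

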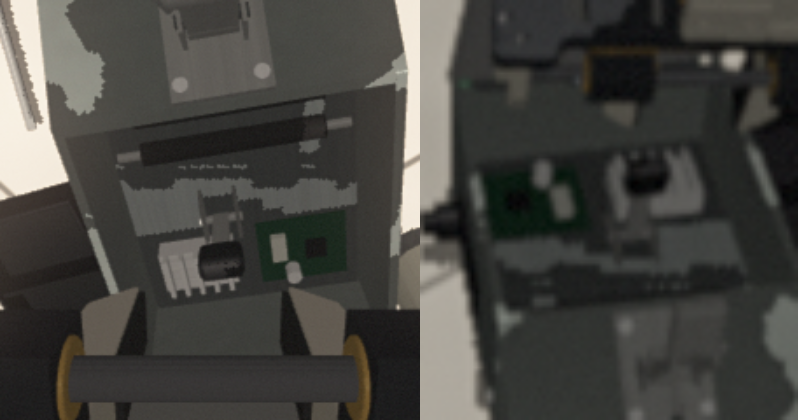

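Cover and latch look open and the knob is roughly upright at crop (221,261). I'll compare its dark silhouette with a projected box for several lean angles.

```bash
cat > sil.py <<'E'
from h import *
q=np.load('q.npy');c_,sn=np.cos(q[2]),np.sin(q[2])
W=lambda x,y,z:np.array([q[0]+c_*x-sn*y,q[1]+sn*x+c_*y,z])
import itertools
def box(P,l,y0=-.013,px=.017):
    l=np.radians(l);u=np.array([-np.sin(l),np.cos(l)]);t=np.array([u[1],-u[0]])
    pts=[]
    for a,b,c in itertools.product((-1,1),repeat=3):
        v=np.array([px,.045])+u*(.062+.012*a)+t*.007*b;pts.append(proj(P,W(v[0],y0+.012*c,v[1])))
    pts=np.array(pts);return np.r_[pts.min(0),pts.max(0)].round(1)
for cam,win in (('wrist',(245,185,290,235)),('side',(295,195,325,222))):
    im,P=shot(cam);x0,y0,x1,y1=win;g=cv2.cvtColor(im,cv2.COLOR_RGB2GRAY)[y0:y1,x0:x1]
    n,lab,st,ce=cv2.connectedComponentsWithStats((g<45).astype(np.uint8))
    for i in np.argsort(-st[1:,4])[:2]+1: print(cam,'dark bbox',st[i,0]+x0,st[i,1]+y0,st[i,0]+st[i,2]+x0,st[i,1]+st[i,3]+y0,'area',st[i,4],'cen',ce[i]+[x0,y0])
    for l in (12,8,4,0,-4): print(l,box(P,l))
E
python3 sil.py
```

```text
wrist dark bbox 253 197 281 221 area 418 cen [266.83732057 207.75598086]
wrist dark bbox 282 185 290 220 area 112 cen [287.33035714 198.0625    ]
12 [251.  193.1 280.1 221.2]
8 [252.  196.6 280.8 225.8]
4 [253.  200.  281.5 230.1]
0 [254.1 203.2 282.2 234. ]
-4 [254.7 206.3 282.8 237.5]
side dark bbox 295 195 325 222 area 300 cen [309.69       209.86666667]
side dark bbox 295 195 310 202 area 41 cen [302.73170732 196.24390244]
12 [301.6 206.7 314.6 218.4]
8 [301.2 204.9 314.1 217. ]
4 [300.9 203.3 313.6 215.7]
0 [300.6 201.8 313.1 214.4]
-4 [300.2 200.4 312.6 213.2]
```

Call:
move_arm --pt "-0.4 -0.8 3.0 -2.7 1.35 0" --pt "-0.4 -0.8 3.0 -2.7 1.35 0" --pt "-0.4 -0.8 3.0 -2.7 1.35 0" --pt "0 0 0 0 0 0" --pt "0 0 0 0 0 0"

```text
clock: 23.15
position: [0.5981, -0.0919, 0.2728]
ee_rot: [-1.363, 2.678, 0.087]
force: [0.3, 0.3, -0.5]
width: 0.5
```

```bash
python3 st.py
python3 - <<'E'
from h import *
q=np.load('q.npy');c_,sn=np.cos(q[2]),np.sin(q[2])
W=lambda x,y,z:np.array([q[0]+c_*x-sn*y,q[1]+sn*x+c_*y,z])
im,P=shot('wrist','w10.png');np.save('P10.npy',P)
e=proj(P,W(.01,-.013,.107)).astype(int);print('expected',e)
x0,y0,x1,y1=e[0]-18,e[1]-25,e[0]+18,e[1]+22;g=cv2.cvtColor(im,cv2.COLOR_RGB2GRAY)[y0:y1,x0:x1]
n,lab,st,ce=cv2.connectedComponentsWithStats((g<45).astype(np.uint8))
for i in np.argsort(-st[1:,4])[:2]+1: print('dark',st[i,0]+x0,st[i,1]+y0,st[i,0]+st[i,2]+x0,st[i,1]+st[i,3]+y0,st[i,4],ce[i]+[x0,y0])
import sil
for l in (16,12,8,4,0): print(l,sil.box(P,l))
print('rim',[proj(P,W(-.085,y,.105)).round(1) for y in (-.08,.08)])
r=cen('wrist','head_knob');print(r[:3])
# initial view P7: silhouette vs lean
P7=np.load('P7.npy');a=cv2.imread('pics/w7.png',0)
x0,y0,x1,y1=242,170,276,204;g=a[y0:y1,x0:x1]
n,lab,st,ce=cv2.connectedComponentsWithStats((g<45).astype(np.uint8))
for i in np.argsort(-st[1:,4])[:2]+1: print('P7 dark',st[i,0]+x0,st[i,1]+y0,st[i,0]+st[i,2]+x0,st[i,1]+st[i,3]+y0,st[i,4])
for l in (56,52,48,44,40): print(l,sil.box(P7,l))
E
```

```text
23.15 [ 0.5981 -0.0919  0.2728] TCPval [-0.061  -0.0135  0.2728] z [ 0.143 -0.033 -0.989] y [ 0.163  0.987 -0.009] tip [-0.0625 -0.0131  0.2832] grasp [-0.0638 -0.0128  0.2921] j [ 0.6   0.39 -0.64  1.57  0.13  1.16  2.48] F [ 0.3  0.3 -0.5] 0.5004626425525605
expected [271 206]
dark 262 194 283 211 233 [271.62660944 202.38197425]
dark 286 193 289 207 23 [287.56521739 198.2173913 ]
wrist dark bbox 261 196 282 212 area 221 cen [271.46606335 203.31221719]
wrist dark bbox 285 194 290 217 area 55 cen [287.94545455 202.78181818]
12 [260.  193.5 281.3 211.9]
8 [260.7 196.1 281.9 215.7]
4 [261.3 198.8 282.5 219.3]
0 [262.  201.4 283.  222.8]
-4 [262.6 203.9 283.5 226. ]
side dark bbox 295 195 325 222 area 308 cen [309.74675325 209.89935065]
12 [301.6 206.7 314.6 218.4]
8 [301.2 204.9 314.1 217. ]
4 [300.9 203.3 313.6 215.7]
0 [300.6 201.8 313.1 214.4]
-4 [300.2 200.4 312.6 213.2]
16 [259.8 189.9 281.1 207. ]
12 [260.4 192.6 281.7 210.9]
8 [261.1 195.3 282.3 214.7]
4 [261.8 197.9 282.9 218.4]
0 [262.5 200.5 283.4 221.8]
rim [array([201.8, 141.1]), array([342.4, 118.2])]
(array([270.66447368, 201.34868421]), 0.63, [263.0, 189.3, 16.2, 20.8])
P7 dark 246 176 273 198 500
P7 dark 242 170 276 175 137
56 [246.3 167.6 272.8 193. ]
52 [246.2 172.1 272.8 196.4]
48 [246.1 177.  272.9 199.9]
44 [246.  182.2 272.9 203.5]
40 [245.9 187.6 272.9 207.2]
```

Run:
```python
from h import *
q=np.load('q.npy');c_,sn=np.cos(q[2]),np.sin(q[2])
W=lambda x,y,z:np.array([q[0]+c_*x-sn*y,q[1]+sn*x+c_*y,z])
P7=np.load('P7.npy')
for n,X,o in [('rim-',W(-.085,-.08,.105),(180.5,146)),('rim+',W(-.085,.08,.105),(377.6,148.5)),('nose-',W(-.175,-.08,.03),(187,18)),('nose+',W(-.175,.08,.03),(368,19))]: print(n,proj(P7,X).round(1),o)
# rim edge in w10: column profile along gray
a=cv2.imread('pics/w10.png',0);P=np.load('P10.npy')
for y in (-.06,-.045,.045,.06):
    u=proj(P,W(-.085,y,.105));x=int(round(u[0]));r0=int(u[1])-10
    print('rim y',y,u.round(1),r0,a[r0:r0+22,x].tolist())
```

```text
rim- [175.4 136.9] (180.5, 146)
rim+ [376.3 138.2] (377.6, 148.5)
nose- [183.9  10.7] (187, 18)
nose+ [366.5  12.2] (368, 19)
rim y -0.06 [218.8 138.3] 128 [148, 149, 149, 149, 151, 150, 145, 101, 82, 85, 86, 85, 84, 87, 85, 83, 83, 85, 82, 72, 70, 70]
rim y -0.045 [231.7 136.2] 126 [78, 80, 79, 81, 77, 77, 81, 80, 79, 80, 79, 81, 80, 81, 79, 81, 81, 78, 79, 91, 101, 93]
rim y 0.045 [310.7 123.3] 113 [73, 73, 75, 73, 73, 73, 75, 73, 73, 74, 76, 74, 73, 73, 71, 71, 71, 72, 73, 53, 34, 34]
rim y 0.06 [324.2 121.1] 111 [76, 76, 74, 76, 73, 75, 74, 72, 73, 73, 74, 74, 73, 73, 74, 71, 72, 72, 73, 84, 105, 91]
```

Run:
```python
from h import *
q=np.load('q.npy');c_,sn=np.cos(q[2]),np.sin(q[2])
W=lambda x,y,z:np.array([q[0]+c_*x-sn*y,q[1]+sn*x+c_*y,z])
inv=lambda X:np.array([c_*(X[0]-q[0])+sn*(X[1]-q[1]),-sn*(X[0]-q[0])+c_*(X[1]-q[1]),X[2]]).round(4)
for f,Pf in (('w7.png','P7.npy'),('w10.png','P10.npy')):
    P=np.load(Pf);a=cv2.imread('pics/'+f,0)
    for px in (.012,.017,.024):
        print(f,px,'pivot pred',proj(P,W(px,-.013,.045)).round(1))
    u=proj(P,W(.017,-.013,.045)).astype(int);x0,y0=u[0]-16,u[1]-16
    print('cols',x0,'..'); 
    for r in range(y0,y0+34): print(r,' '.join('%3d'%v for v in a[r,x0:x0+32]))
```

```text
w7.png 0.012 pivot pred [259.6 203.9]
w7.png 0.017 pivot pred [259.6 207.7]
w7.png 0.024 pivot pred [259.5 212.8]
cols 243 ..
191  90  91  93  89  43  25  22  21  21  21  24  24  21  26  25  21  21  25  24  17  22  24  19  19  25  24  28  22  25  72  88  90
192  91  91  91  89  48  24  20  24  20  25  23  24  19  26  23  22  24  24  22  20  24  26  22  24  20  20  21  19  25  70  90  90
193  91  90  93  89  51  25  21  24  27  25  25  27  26  20  23  26  25  21  24  27  23  21  24  25  22  26  25  22  29  75  89  92
194  91  90  90  90  65  31  23  21  24  26  19  23  21  22  24  24  24  25  23  20  26  19  24  24  22  24  20  21  45  87  90  90
195  90  90  90  91  89  42  27  21  21  22  23  22  19  23  27  23  23  25  19  24  23  21  22  23  23  17  24  29  69  90  91  90
196  92  88  91  93  91  61  32  23  29  29  27  27  33  33  29  28  31  25  25  24  24  26  27  24  23  21  33  48  86  92  92  90
197  92  91  90  90  90  88  63  51  54  56  56  58  78  84  84  84  81  66  63  63  57  57  46  47  42  45  57  69  90  90  89  90
198  90  91  91  90  90  82  62  58  59  86  89 10
[... 7430 characters left out ...]
  31  33  37  29  40  49  48  46  47  46
203 104 106 104 104 105 106  88  39  30  27  26  29  29  26  27  29  30  26  24  35  68  67  43  57  44  26  34  47  49  44  48  45
204 107 103 106 104 104 107  86  38  27  31  31  29  27  28  29  24  24  27  29  64  66  66  61  59  33  21  37  46  48  47  46  47
205 106 106 105 104 107 105  87  44  26  25  28  27  25  29  30  33  33  28  30  54  38  31  30  29  29  24  32  47  48  48  44  43
206 106 106 108 108 107 106 108  51  23  28  34  27  29  53  57  59  57  55  32  29  22  24  23  29  22  21  31  42  45  46  46  46
207 118 123 128 129 111 106 110  54  34  44  49  36  47  54  52  53  48  53  47  31  24  23  22  21  23  24  39  46  47  45  47  47
```

```bash
python3 - <<'E'
import cv2,numpy as np
a=cv2.imread('pics/w10.png',0)
for r in range(204,232): print(r,' '.join('%3d'%v for v in a[r,257:289]))
E
sed -i 's/px=.017/px=.0183/' sil.py
python3 - <<'E'
import sys; sys.path.insert(0,'.')
import os; os.chdir('.')
import io,contextlib
with contextlib.redirect_stdout(io.StringIO()): import sil
import numpy as np
for n in ('P7','P10'):
    P=np.load(n+'.npy')
    for l in ((52,48,44) if n=='P7' else (12,8,4,0)): print(n,l,sil.box(P,l))
E
```

```text
204 106 104 104 107  86  38  27  31  31  29  27  28  29  24  24  27  29  64  66  66  61  59  33  21  37  46  48  47  46  47  48  40
205 105 104 107 105  87  44  26  25  28  27  25  29  30  33  33  28  30  54  38  31  30  29  29  24  32  47  48  48  44  43  47  42
206 108 108 107 106 108  51  23  28  34  27  29  53  57  59  57  55  32  29  22  24  23  29  22  21  31  42  45  46  46  46  47  40
207 128 129 111 106 110  54  34  44  49  36  47  54  52  53  48  53  47  31  24  23  22  21  23  24  39  46  47  45  47  47  45  46
208 127 125 113 107 104  57  32  37  47  49  46  51  44  46  43  43  36  24  24  23  20  21  26  26  45  48  46  45  47  47  44  46
209 122 124 123 125 110  83  46  36  43  40  41  40  38  38  32  35  33  32  35  40  47  35  32  45  49  46  45  45  47  46  47  46
210 124 126 129 128 114 121  88  53  43  42  39  41  44  54  55  65  81  80  94 103 122  87  52  46  46  47  45  47  43  44  46  47
211 126 129 128 131 121 114 125 106  86  80  83  91  95 123 129 129 127 131 121 126 127 100  56  46  46  47  44  47  46  45  46  47
212 127 129 127 129 128 112 129 129 129 128 
[... 2120 characters left out ...]
 52  46  49  47  48  44  46  46  49  44  49  50  48  48  48  45  48  44  45  45
229  47  44  48  46  47  47  46  48  45  47  45  48  45  43  46  47  46  46  46  46  48  49  46  45  48  48  47  47  48  45  44  45
230  50  47  49  51  47  49  47  47  50  48  46  47  46  48  47  46  47  43  49  46  47  46  45  48  48  47  46  47  47  48  48  50
231  51  48  46  46  47  49  45  45  47  47  43  45  48  47  48  47  46  48  44  46  44  49  52  47  53  51  53  52  55  58  59  59
P7 52 [246.2 173.4 272.8 197.6]
P7 48 [246.1 178.3 272.8 201.1]
P7 44 [246.  183.5 272.8 204.7]
P10 12 [260.6 193.5 281.9 211.8]
P10 8 [261.3 196.2 282.4 215.7]
P10 4 [262.  198.8 283.  219.3]
P10 0 [262.6 201.4 283.6 222.7]
```

Two wrist views agree that the knob still leans about 10° towards the latch: it slipped in the skewed pads. I'll regrasp more firmly and move it the last 11 mm.

Call:
move_arm --pt "0.4 0.8 -3.0 2.7 -1.35 0" --pt "0.4 0.8 -3.0 2.7 -1.35 0" --pt "0.4 0.8 -3.0 2.7 -1.35 0" --pt "0.5 1.0 -2.0 2.7 -1.35 0" --pt "0.5 1.0 -2.0 2.7 -1.35 0" --pt "0.5 1.0 -2.0 2.7 -1.35 0" --pt "0 0 0 0 0 0" --pt "0 0 0 0 0 0" --grip 0.5

```text
clock: 24.25
position: [0.6246, -0.0386, 0.1229]
ee_rot: [-1.232, 2.441, 0.343]
force: [0.7, -0.8, 0.5]
width: 0.498
```

```bash
python3 st.py
```

```text
24.25 [ 0.6246 -0.0386  0.1229] TCPval [-0.0015 -0.0132  0.1229] z [ 0.442 -0.031 -0.896] y [0.159 0.986 0.044] tip [-0.0061 -0.0129  0.1323] grasp [-0.0101 -0.0126  0.1404] j [ 0.76  0.61 -0.76  1.81 -0.02  0.67  2.66] F [ 0.7 -0.8  0.5] 0.49824136596924085
```

Call:
move_arm --pt "0.3 0.55 -1.25 0 0 0" --pt "0.3 0.55 -1.25 0 0 0" --pt "0.3 0.6 -1.3 0 0 0" --pt "0 0 0 0 0 0" --pt "0 0 0 0 0 0"

```text
clock: 24.75
position: [0.6337, -0.0204, 0.0847]
ee_rot: [-1.234, 2.439, 0.343]
force: [0.0, 0.9, 0.1]
width: 0.499
```

Call:
move_arm --pt "0 0 0 0 0 0" --pt "0 0 0 0 0 0" --pt "0 0 0 0 0 0" --pt "0 0 0 0 0 0" --pt "0 0 0 0 0 0" --pt "0 0 0 0 0 0" --grip 0.1 --force 25

```text
clock: 25.35
position: [0.6347, -0.022, 0.0854]
ee_rot: [-1.231, 2.439, 0.34]
force: [1.5, -2.8, 0.0]
width: 0.274
```

```bash
python3 st.py
```

```text
25.35 [ 0.6347 -0.022   0.0854] TCPval [ 0.0179 -0.0148  0.0854] z [ 0.443 -0.034 -0.896] y [0.159 0.986 0.041] tip [ 0.0133 -0.0144  0.0948] grasp [ 0.0093 -0.0141  0.1029] j [ 0.7   0.66 -0.73  1.84  0.    0.59  2.64] F [ 1.5 -2.8  0. ] 0.2738178567203045
```

Call:
move_arm --pt "0.25 0.5 0.1 0 0 0" --pt "0.25 0.5 0 0 0 0" --pt "0 0 0 0 0 0" --pt "0 0 0 0 0 0" --pt "0 0 0 0 0 0"

```text
clock: 25.85
position: [0.6399, -0.012, 0.0865]
ee_rot: [-1.231, 2.438, 0.339]
force: [3.8, -3.9, 1.7]
width: 0.27
```

```bash
python3 st.py
```

```text
25.85 [ 0.6399 -0.012   0.0865] TCPval [ 0.0291 -0.015   0.0865] z [ 0.443 -0.034 -0.896] y [0.159 0.986 0.041] tip [ 0.0245 -0.0146  0.0959] grasp [ 0.0205 -0.0143  0.1039] j [ 0.68  0.66 -0.72  1.83  0.    0.58  2.62] F [ 3.8 -3.9  1.7] 0.2695113175811536
```

Call:
move_arm --pt "0 0 0 0 0 0" --pt "0 0 0 0 0 0" --pt "0 0 0 0 0 0" --pt "0 0 0 0 0 0" --pt "-0.4 -0.8 1.8 0 0 0" --pt "-0.4 -0.8 1.8 0 0 0" --pt "-0.4 -0.8 1.8 0 0 0" --pt "0 0 0 0 0 0" --grip 0.5

```text
clock: 26.65
position: [0.6279, -0.0364, 0.142]
ee_rot: [-1.231, 2.438, 0.338]
force: [-0.5, -0.2, 0.6]
width: 0.501
```

Call:
move_arm --pt "-0.7 -1.4 2.0 -2.7 1.35 0" --pt "-0.7 -1.4 2.0 -2.7 1.35 0" --pt "-0.7 -1.4 2.5 -2.7 1.35 0" --pt "-0.4 -0.8 3.0 -2.7 1.35 0" --pt "-0.2 -0.4 3.0 -2.7 1.35 0" --pt "-0.1 -0.2 3.0 -2.7 1.35 0" --pt "0 0 0 0 0 0" --pt "0 0 0 0 0 0"

```text
clock: 27.45
position: [0.5992, -0.0901, 0.2949]
ee_rot: [-1.365, 2.677, 0.087]
force: [0.6, -0.8, -1.0]
width: 0.503
```

```bash
python3 st.py
cat > chk.py <<'E'
from h import *
import io,contextlib,sys
with contextlib.redirect_stdout(io.StringIO()): import sil
im,P=shot('wrist',sys.argv[1]+'.png');np.save(sys.argv[1]+'.npy',P)
a=cv2.cvtColor(im,cv2.COLOR_RGB2GRAY)
print('pivot',proj(P,sil.W(.0183,-.013,.045)).round(1))
for l in (12,8,4,0,-4,-8): print(l,sil.box(P,l))
u=proj(P,sil.W(.0183,-.013,.107)).astype(int)
for r in range(u[1]-26,u[1]+18): print(r,u[0]-18,' '.join('%3d'%v for v in a[r,u[0]-18:u[0]+18:2]))
E
python3 chk.py w11
```

```text
27.45 [ 0.5992 -0.0901  0.2949] TCPval [-0.0589 -0.0136  0.2949] z [ 0.143 -0.033 -0.989] y [ 0.162  0.987 -0.01 ] tip [-0.0604 -0.0133  0.3053] grasp [-0.0617 -0.013   0.3142] j [ 0.61  0.39 -0.66  1.53  0.13  1.21  2.47] F [ 0.6 -0.8 -1. ] 0.5025472501636647
pivot [271.  185.7]
12 [260.3 186.9 280.5 204. ]
8 [260.9 189.4 281.1 207.6]
4 [261.6 191.9 281.6 211.1]
0 [262.2 194.4 282.1 214.5]
-4 [262.7 196.8 282.6 217.6]
-8 [263.1 199.2 283.1 220.5]
178 254  94  96  92  88  62  51  49  49  46  48  49  53  80  64  58  51  52  56
179 254  92  95  92  91  61  49  47  46  47  47  48  54  57  47  49  46  43  49
180 254  94  92  92  93  66  50  48  44  47  47  47  51  54  46  46  45  47  50
181 254  92  93  93  92  70  55  49  53  57  56  44  49  59  50  48  49  49  51
182 254  95  93  93  93  70  57  52  82  82  49  49  48  56  49  47  48  47  54
183 254  96  95  92  91  70  57  44  54  57  59  68  72  66  58  48  48  47  48
184 254  93  92  91  91  65  60  53  71  76  72  85  91  68  71  45  49  45  49
185 254  94  94  94  90  85  69  85  75  77  74  84  99  64  69  49  48  46  48
186 254 
[... 2171 characters left out ...]
 130 129 125 128 130 126 126 129 121 119  49  47  45  51  50
214 254 131 113 126 127 130 126 130 130 119 128 128 119 119  47  49  45  47  46
215 254 130 122 126 130 130 128 127 131 113 120 108 106  59  45  45  45  50  49
216 254 130 129 126 126 131 120 107 123 101  57  73 122  47  47  47  47  47  48
217 254 127 129 118  90 128  75  51  91  94  44  57 128  47  50  50  48  45  49
218 254  89 129  68  50 128  75  43  87  78  46  46  60  46  48  48  46  47  47
219 254  52 127  57  44 105  71  45  53  52  48  44  46  49  47  48  45  49  48
220 254  45 104  56  47  55  53  45  44  47  46  49  48  46  47  47  47  45  50
221 254  48  55  47  50  48  48  46  49  48  48  47  47  47  49  45  46  48  44
```

Knob top edge gives a lean of about 0° and its silhouette centre about 2°, so it is upright within the measurement. Last check covers the bystanders, latch and cover.

```bash
python3 - <<'E'
from h import *
a=cv2.imread('pics/side0.png');b,P=shot('side','side_end.png')
s5=cv2.imread('pics/side5.png')
for cam in ('side','scene'):
    shot(cam)
    for t in ['latch','cover','lamp_cap','heat_sink','screwdriver','feed_roller','mounting_plate','cleaner_bottle']:
        r=cen(cam,t);print(cam,t,r and (r[0].round(1),round(r[1],2),np.round(r[2])))
d=cv2.absdiff(a,b[:,:,::-1].copy()).max(2)
for n,(x0,y0,x1,y1) in dict(lamp=(250,315,305,370),roller=(310,320,385,352),driver=(350,250,385,320),sink=(213,238,250,285),bottle=(225,167,256,222),plate=(265,174,325,184)).items(): print(n,(d[y0:y1,x0:x1]>60).mean().round(3))
d=cv2.absdiff(s5,b[:,:,::-1].copy()).max(2);print('latch vs after-cover',(d[240:275,300:335]>60).mean(),'cover',(d[150:190,262:346]>60).mean())
E
python3 st.py
```

```text
side latch (array([319. , 251.6]), 0.76, array([310., 246.,  18.,  16.]))
side cover (array([299.3, 169.9]), 0.71, array([262., 149.,  79.,  42.]))
side lamp_cap (array([277.2, 346. ]), 0.96, array([251., 319.,  51.,  54.]))
side heat_sink (array([230.2, 264.7]), 0.96, array([216., 240.,  28.,  44.]))
side screwdriver (array([369.4, 294.9]), 0.76, array([354., 251.,  26.,  68.]))
side feed_roller (array([350.4, 338.4]), 0.95, array([312., 322.,  73.,  32.]))
side mounting_plate (array([319.1, 251. ]), 0.54, array([309., 243.,  16.,  20.]))
side cleaner_bottle (array([240. , 197.6]), 0.66, array([226., 165.,  26.,  60.]))
scene latch (array([165.2, 194.6]), 0.59, array([155., 176.,  21.,  34.]))
scene cover (array([278.4, 258.9]), 0.74, array([252., 231.,  56.,  60.]))
scene lamp_cap (array([145.9, 188. ]), 0.97, array([130., 174.,  30.,  29.]))
scene heat_sink (array([121.9, 225.7]), 0.53, array([106., 204.,  31.,  44.]))
scene screwdriver (array([141.5, 252.3]), 0.62, array([120., 241.,  59.,  27.]))
scene feed_roller (array([122.2, 225.8]), 0.82, array([110., 204.,  25.,  46.]))
scene mounting_plate (array([278.2, 258.9]), 0.61, array([249., 230.,  59.,  60.]))
scene cleaner_bottle (array([265.3, 192.4]), 0.84, array([255., 163.,  21.,  53.]))
lamp 0.01
roller 0.0
driver 0.0
sink 0.457
bottle 0.001
plate 0.307
latch vs after-cover 0.006530612244897959 cover 0.0693452380952381
28.55 [ 0.5989 -0.0912  0.2951] TCPval [-0.06   -0.0139  0.2951] z [ 0.142 -0.033 -0.989] y [ 0.163  0.987 -0.009] tip [-0.0615 -0.0136  0.3054] grasp [-0.0628 -0.0133  0.3144] j [ 0.61  0.39 -0.66  1.53  0.13  1.21  2.47] F [ 1.1  1.2 -0.3] 0.5013920369552062
```

```bash
python3 -c "
from cell import workorder
print(workorder.sign_off())"
```

```text
the job is handed in; nothing more can be done
None
```

The validator is open in the order asked: latch flipped to its stop, cover up to its stop, and print-head lever upright within about 2–4°. I handed it in at about 28.6 s, with the gripper clear of everything.

- **Latch and cover:** the force rose at both stops. The last side picture shows the latch and cover as they were after opening.
- **Print-head lever:** my first swing left it about 10° short because the knob slipped in the slightly skewed jaws. I gripped it again and moved it the last 11 mm. The last wrist picture puts it about 2° from upright (top edge about 0°, bottom edge about 4°). Gripper travel alone had put the first swing at upright, so I trusted the camera instead.
- **Contact on the shut latch:** while finding the grip I pressed the closed fingertips on it with about 36 N. The fingertips turned out about 30 mm shorter than the stated tool point.
- **Bystanders:**
  - The lamp cap, roller, screwdriver and bottle are unchanged in the side pictures.
  - The heat sink failed the picture comparison. I put that down to the arm's shadow, because its outline is in the same place.
  - I could not compare the mounting plate in the side view. The cover now hides it, and the detector returned the latch's spot for it there. It was found in the scene view, where I had no earlier measurement to compare.

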